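Put the returned batteries on charge under the ratchet bar

ROBOT

A 6-joint arm with a two-finger parallel gripper is mounted at the origin on the work surface. World frame = base frame: x ahead of the robot, y to its left, z up, the work surface at z = 0. Lengths are in m, angles in rad, forces in N, time in s.
With the tool pointing down it reaches from about 0.25 to 0.725 m from the base axis. Payload 4 kg.
Tool frame: the origin (TCP) lies on the centre line of the jaws, within the pads' length; the fingertips stand 25 mm ahead of it and the grasp point (between the pads) lies 6 mm ahead of it; z points along the fingers, x is the direction in which the jaws open and shut, and the axes are right-handed (so a half turn about z gives the same grasp; the last joint's range is limited). The gripper opens to 85 mm and grips with 20 to 120 N. Pads are 22 mm wide; open, the fingers measure 114 mm over their backs; the gripper's body (76 mm by 85 mm) begins 54 mm behind the grasp point. The pads swing forward as they close: fully open they stand 13 mm farther back than shut.
Start: joints at [-1.164, 0.241, 0.005, 1.335, 0, 1.571], TCP at [0.198, -0.459, 0.256] pointing down, gripper open.
Joint ranges: [-2.72, 2.72], [-1.05, 1.87], [-1.09, 1.28], [-1.99, 2.15], [-1.42, 1.44], [-3.14, 3.14]. Speed limits (rad/s): [2.79, 2.79, 3.14, 3.14, 3.14, 3.14].

INTERFACE

Orientations are given as a unit quaternion [x, y, z, w].
In Python, from workcell import bot, imaging, order gives the robot as it stands.
- The arm moves only by the tool carry_out, never from a script. Its argument "moves" is a list of rows, each a list of 5 numbers: the shift along the tool's x, y, z scaled (see below), then the turn about the tool's z scaled (see below), then the opening, from -1 (shut) to 1 (fully open). In form: [[tx, ty, tz, roll, hand], ...]. A call has 1 to 20 rows; each row is the pose to reach, as a shift and turn from the pose commanded when the call began, along the tool's axes at that moment; what a row does not reach only later rows make up. The controller multiplies each number of a shift by 0.1 m and each number of a turn by 90 degrees. A row lasts 1/10 s, in which the tool goes at most 50 mm and 8.59 degrees, less where a joint would pass 70% of its speed; a pose out of reach is approached as far as the arm can. A call with a number of a shift or a turn outside -1 to 1 is refused whole. A call with a gripper value outside its range is refused whole. The fingers move at their own pace and stop on an object; the grip force is fixed at half the most. Time passes only in rows, so rows that repeat a pose let the fingers close. It gives the time, the measured TCP pose, the force and the opening at its end, in the units of the state.
- bot.get_obs(): the state, without advancing time (a new reading comes with each control period).
- imaging.camera(name): name is "scene" or "top"; returns the picture (400x640x3 uint8, red, green, blue); there is no depth.
- imaging.camera_model(name): a dict with "fovy" (degrees; the focal length in pixels is half the picture's height over the tangent of half this angle, whatever the lens; pixels are square), "cx", "cy" (the principal point, pixels), "dist" ([k1, k2, p1, p2, k3] as OpenCV has them; the pictures are not rectified), "eye" and "rotation" of the camera in the world. Camera axes: x right, y up, looking along -z (the intrinsics and any distortion apply to the point x, -y, -z); pixel columns grow to the right and rows downward; lengths in m; the calibration is good to about 2 mm. A picture is of the moment at which its call begins. camera_model takes no time and is no camera call.
- order.job_done(): hands the job in, once; it reports no verdict.
The state is a dict: "clock": time; "joint_pos": joint angles; "joint_vel": joint speeds; "tau": joint torques, N m; "eef_pos": TCP position; "tool_rot": TCP orientation; "ft_force": force on the tool from outside, world axes, zero at the start; "ft_torque": the same for the moment, N m; "grip_width": finger opening in m.
Only numpy, scipy, OpenCV 4.12 (cv2) and the standard library are available. Lean on these libraries where they do the work, as an engineer would, in place of code of your own. Each camera call takes 0.05 s, during which the arm holds its last target.

TASK

Put all the battery packs that are on the bench on charge: flip up the pawl of the charging bank, draw the hold-down bar fully back, and plug every pack fully home into a free socket. Then push the bar all the way home over them and leave the pawl flipped down in its rack so that the bar is locked. Leave the other things on the bench where they are.

Things in the scene. Friction and masses are not known exactly. Their poses are not given: they have to be found in the camera images.
- bank: fixed charging bank for cordless-tool batteries: a grey socket block 86 x 212 x 36 mm (bank x, y, z) between two low rails (bank y = +117 and -117 mm, 30 mm tall, from bank x = -185 to +50 mm). Origin on the bench under the middle of the socket row; x points away from the robot (within 0.2 rad), y left along the row, z up. A toothed rack, 29 mm tall, lies outside the right rail
- socket0 (a point): centre of the mouth of socket 0 in the top face of the block, 36 mm above the bench, at bank y = -75 mm; a rectangular hole 41 mm along bank x by 39 mm along bank y, 18 mm deep; axes as the bank's. Any pack fits any socket, either way round
- socket1 (a point): centre of the mouth of socket 1 in the top face of the block, 36 mm above the bench, at bank y = -25 mm; a rectangular hole 41 mm along bank x by 39 mm along bank y, 18 mm deep; axes as the bank's. Any pack fits any socket, either way round
- socket2 (a point): centre of the mouth of socket 2 in the top face of the block, 36 mm above the bench, at bank y = 25 mm; a rectangular hole 41 mm along bank x by 39 mm along bank y, 18 mm deep; axes as the bank's. Any pack fits any socket, either way round
- socket3 (a point): centre of the mouth of socket 3 in the top face of the block, 36 mm above the bench, at bank y = 75 mm; a rectangular hole 41 mm along bank x by 39 mm along bank y, 18 mm deep; axes as the bank's. Any pack fits any socket, either way round
- bar (a joint): hold-down bar, a bridge over the socket row, sliding along bank x. Value in m: 0 = home, straight over the sockets; 0.14 = drawn fully back toward the robot. Friction about 3 N. With the pawl down it slides only homeward, clicking over teeth 14 mm apart; it slides back only with the pawl up. Its crossbar is 246 mm long, 80 to 94 mm above the bench; seated packs (70 mm) pass under it
- bar_grip (a point): grip point of the black upright paddle in the middle of the bar's top: paddle 14 mm thick (bank x), 45 mm wide (bank y), from 94 to 139 mm above the bench; this point is 118 mm above the bench and moves with the bar; axes as the bank's
- pawl (a joint): ratchet pawl on the right-hand (-bank y) end of the bar. Value in rad: 0 = down in the rack (up to 0.3 when standing on a tooth), 1.22 = flipped up, off the rack. Its thumb lever leans toward the robot when down, away from it (+bank x) when up; pushed past upright (0.61) with under 1 N it falls over to the other side and stays there by its own weight
- pawl_knob (a point): middle of the black knob on the end of the pawl's thumb lever: a cylinder 14 mm across, 28 mm long, lying along bank y; 92 mm above the bench at either end of its swing, 101 mm when upright. It swings on a 52 mm radius about pawl_pivot, from 30 mm on the robot's side of the pivot (down) to 30 mm beyond it (up)
- pawl_pivot (a point): pivot pin of the pawl, axis along bank y, 49 mm above the bench; moves with the bar, at the bar's middle in x and at bank y = -137 mm
- pack0_mid (a point): loose battery pack (some may be absent), 0.25 kg: black head 46 x 36 mm (its x, y), 34 mm tall, on a grey block plug 38 x 36 mm, 18 mm tall, with 3 mm bevels at the foot; 52 mm tall in all, standing on its plug on the bench. This point is its centre. Fully plugged in, its head rests on the block and this point is 8 mm above the socket's mouth, its x along bank x
- pack1_mid (a point): loose battery pack (some may be absent), 0.25 kg: black head 46 x 36 mm (its x, y), 34 mm tall, on a grey block plug 38 x 36 mm, 18 mm tall, with 3 mm bevels at the foot; 52 mm tall in all, standing on its plug on the bench. This point is its centre. Fully plugged in, its head rests on the block and this point is 8 mm above the socket's mouth, its x along bank x
- pack2_mid (a point): loose battery pack (some may be absent), 0.25 kg: black head 46 x 36 mm (its x, y), 34 mm tall, on a grey block plug 38 x 36 mm, 18 mm tall, with 3 mm bevels at the foot; 52 mm tall in all, standing on its plug on the bench. This point is its centre. Fully plugged in, its head rests on the block and this point is 8 mm above the socket's mouth, its x along bank x
- pack3_mid (a point): loose battery pack (some may be absent), 0.25 kg: black head 46 x 36 mm (its x, y), 34 mm tall, on a grey block plug 38 x 36 mm, 18 mm tall, with 3 mm bevels at the foot; 52 mm tall in all, standing on its plug on the bench. This point is its centre. Fully plugged in, its head rests on the block and this point is 8 mm above the socket's mouth, its x along bank x
- oil: bystander, to be left alone: white plastic grease jar, 56 mm across, 65 mm tall
- tape: bystander, to be left alone: black tape measure, 65 x 36 x 62 mm
- driver: bystander, to be left alone: screwdriver lying on the bench
- bitbox: bystander, to be left alone: flat red bit box, 75 x 110 x 28 mm
- spanner: bystander, to be left alone: steel spanner lying on the bench
- disc: bystander, to be left alone: steel grinding disc lying flat, 90 mm across
- pot: bystander, to be left alone: open steel pot, 64 mm across, 70 mm tall
Mind the look-alikes: they are no part of the job. Leave any blue, purple or red look-alike of the part that bears pack0_mid alone.

How it is judged:
By the outcome, as a careful person would: the job done as asked, in the order asked, and still so for the second after the job is handed in, with the robot touching nothing.
Of pack0, pack1, pack2, pack3 only 3 to 4 are there at a start; the rules pass over those that are not, and their reading is None.
At some moment in a run one of pack0, pack1, pack2, pack3 may be knocked a few centimetres aside while the robot is not near it.
It also fails if it takes over 200 s, if anything falls off the work surface, if the arm or the gripper's body presses on something with over 40 N, if the wrist force passes 120 N, or if a joint passes its speed limit or range.

## Working session

There is one attempt and no reset: what is moved stays moved. The work goes in short steps, Python scripts to look and compute and a tool call to move; the robot and the scene stay as the last step left them, time stands still between calls to the robot, and variables do not carry over. Pictures are saved under pics/ and viewed, and the job is handed in when it is done.

Besides the shell and the picture viewer there is one more tool, called after "Emit:" as name(argument=value, ...) on one line, values as JSON. carry_out: Moves the arm, as the interface text tells. Its arguments: {"type":"object","properties":{"moves":{"type":"array","items":{"type":"array","items":{"type":"number","minimum":-1,"maximum":1}}}},"required":["moves"]}

```bash
ls; mkdir -p pics
python3 - <<'E'
from workcell import bot, imaging, order
import cv2
for n in ["scene","top"]:
    im=imaging.camera(n); cv2.imwrite(f"pics/{n}0.png",im[:,:,::-1]); print(imaging.camera_model(n))
print(bot.get_obs())
E
```

```text
pics
{'fovy': 51.67596598280314, 'cx': 313.0138352450829, 'cy': 194.5776247254862, 'dist': array([0.01365609, 0.        , 0.        , 0.        , 0.        ]), 'eye': array([ 1.3724296 , -0.50499477,  0.84170819]), 'rotation': array([0.38739118, 0.2174261 , 0.45295643, 0.77297117])}
{'fovy': 48.05531158507781, 'cx': 318.7288459324101, 'cy': 195.11151064037858, 'dist': array([-0.08105794,  0.        ,  0.        ,  0.        ,  0.        ]), 'eye': array([ 0.25992193, -0.00589342,  1.39814882]), 'rotation': array([ 0.06723189, -0.0712176 , -0.69475663,  0.71254554])}
{'clock': 0.1, 'joint_pos': array([-1.16397108e+00,  2.41343089e-01,  3.85073675e-03,  1.33517675e+00,
        9.08732172e-06,  1.57078231e+00]), 'joint_vel': array([ 4.56816154e-05, -1.66774511e-03,  2.49454185e-03, -4.84697942e-04,
       -1.83861976e-03, -1.05712247e-03]), 'tau': array([-3.25141882e-04, -3.73137546e+01,  2.53010327e+01,  1.08775040e-02,
       -1.20828490e-04, -3.85326011e-07]), 'eef_pos': array([ 0.19764695, -0.45871818,  0.25549606]), 'tool_rot': array([ 8.35376363e-01, -5.49677592e-01, -7.79731542e-04, -5.18518065e-04]), 'ft_force': array([ 0.44342825, -0.03327133,  0.26564204]), 'ft_torque': array([ 0.00424777, -0.00751068,  0.00217998]), 'grip_width': 0.0852109045792818}
```

View pics/scene0.png

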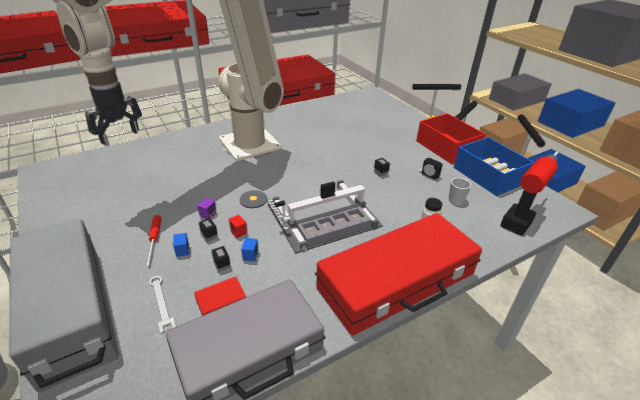

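View pics/top0.png

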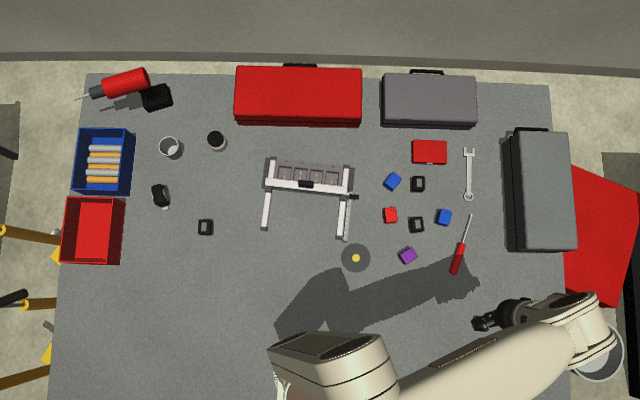

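```bash
cat > h.py <<'E'
import numpy as np, cv2
from scipy.spatial.transform import Rotation as R
from workcell import bot, imaging, order
def cam(n):
    m=imaging.camera_model(n); f=200/np.tan(np.radians(m['fovy']/2))
    K=np.array([[f,0,m['cx']],[0,f,m['cy']],[0,0,1.]]); Rw=R.from_quat(m['rotation']).as_matrix()@np.diag([1,-1,-1.])
    return K,np.array(m['dist']),np.array(m['eye']),Rw
def ray(n,px):
    K,d,e,Rw=cam(n); p=cv2.undistortPoints(np.array([[px]],float),K,d)[0,0]
    v=Rw@np.array([p[0],p[1],1]); return e,v/np.linalg.norm(v)
def onz(n,px,z):
    e,v=ray(n,px); return e+v*(z-e[2])/v[2]
def tri(ps,pt):
    e1,v1=ray('scene',ps); e2,v2=ray('top',pt)
    A=np.stack([v1,-v2],1); t=np.linalg.lstsq(A,e2-e1,rcond=None)[0]
    a=e1+v1*t[0]; b=e2+v2*t[1]; return (a+b)/2, np.linalg.norm(a-b)
def proj(n,P):
    K,d,e,Rw=cam(n); P=np.atleast_2d(P).astype(float)
    return cv2.projectPoints((P-e)@Rw,np.zeros(3),np.zeros(3),K,d)[0][:,0]
def snap(n,name,box=None,s=1):
    im=imaging.camera(n)[:,:,::-1].copy()
    cv2.imwrite(f'pics/{name}_full.png',im)
    if box: x0,y0,x1,y1=box; c=im[y0:y1,x0:x1]
    else: c=im
    cv2.imwrite(f'pics/{name}.png',cv2.resize(c,None,fx=s,fy=s,interpolation=cv2.INTER_CUBIC)); return im
def tool():
    o=bot.get_obs(); return o['eef_pos'],R.from_quat(o['tool_rot'])
def goto(x,y,z,ang=None):
    "delta from measured TCP to target, tool axes scaled; ang=desired world dir of tool x (mod pi)"
    p,r=tool(); d=r.inv().apply(np.array([x,y,z])-p)/0.1
    M=r.as_matrix(); a0=np.arctan2(M[1,0],M[0,0]); s=0
    if ang is not None:
        s=(ang-a0+np.pi/2)%np.pi-np.pi/2; s=-s/(np.pi/2)
    return d.round(3), round(s,4)
E
python3 - <<'E'
import cv2
t=cv2.imread('pics/top0.png'); s=cv2.imread('pics/scene0.png')
cv2.imwrite('pics/c1.png',cv2.resize(t[145:255,250:370],None,fx=5,fy=5,interpolation=cv2.INTER_CUBIC))
cv2.imwrite('pics/c2.png',cv2.resize(t[165:275,370:480],None,fx=5,fy=5,interpolation=cv2.INTER_CUBIC))
cv2.imwrite('pics/c3.png',cv2.resize(s[170:260,250:390],None,fx=5,fy=5,interpolation=cv2.INTER_CUBIC))
cv2.imwrite('pics/c4.png',cv2.resize(s[190:280,160:270],None,fx=5,fy=5,interpolation=cv2.INTER_CUBIC))
E
```

```text
(no output)
```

View pics/c1.png

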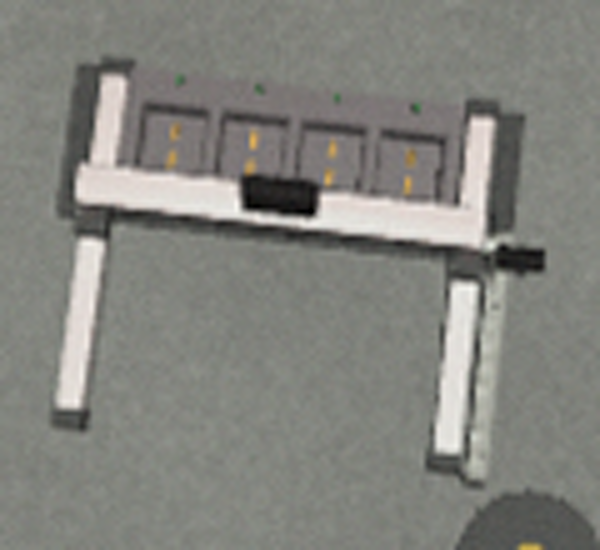

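View pics/c2.png

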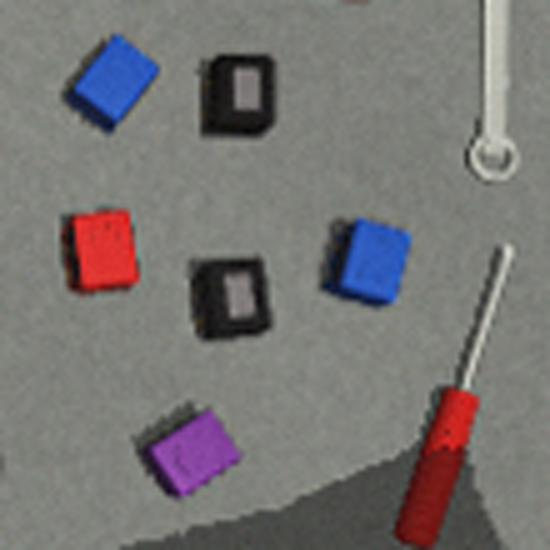

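View pics/c3.png

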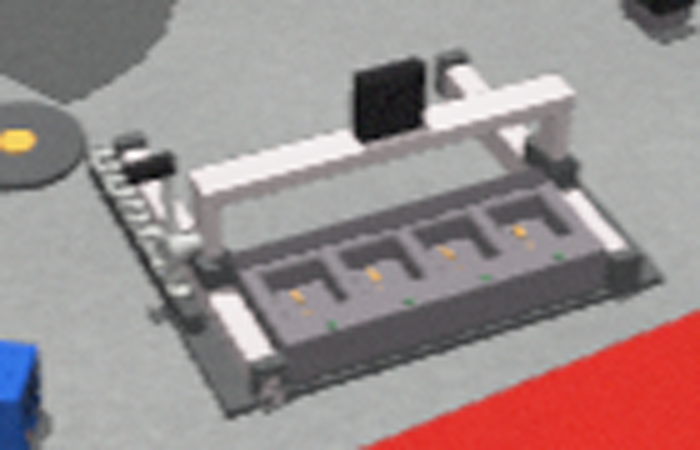

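View pics/c4.png

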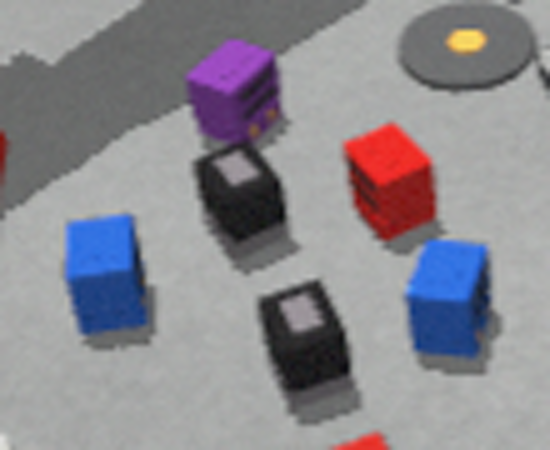

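Run:
```python
from h import *
t=cv2.imread('pics/top0.png'); s=cv2.imread('pics/scene0.png')
def T(c): return (c[0]/5+250-.4,c[1]/5+145-.4)
def S(c): return (c[0]/5+250-.4,c[1]/5+170-.4)
L=[onz('top',T(c),.036) for c in [(143,104),(223,113),(302,123),(380,131)]]
Rr=[onz('top',T(c),.036) for c in [(210,112),(290,120),(367,129),(445,138)]]
for a,b in zip(L,Rr): print(a.round(4),b.round(4),np.linalg.norm(a-b).round(4))
d=(L[0]-L[3]+Rr[0]-Rr[3]); yaw=np.arctan2(-d[0],d[1]); print('yaw',yaw, np.linalg.norm(d)/2)
ey=np.array([-np.sin(yaw),np.cos(yaw),0]); ex=np.array([np.cos(yaw),np.sin(yaw),0])
o=sum(L+Rr)/8-ex*.0205; print('origin',o)
# scene check: sockets corners right? far edge in scene
for y in (-75,-25,25,75):
    P=[o+ex*dx+ey*(y/1e3+dy) for dx,dy in ((.0205,.0195),(.0205,-.0195),(-.0205,-.0195),(-.0205,.0195))]
    q=proj('scene',P); cv2.polylines(s,[q.round().astype(int)],True,(0,255,0),1)
    q=proj('top',P); cv2.polylines(t,[q.round().astype(int)],True,(0,255,0),1)
for y in (.117,-.117):
    P=[np.r_[(o+ex*x+ey*y)[:2],.03] for x in (-.185,.05)]
    for n,i in(('top',t),('scene',s)): cv2.polylines(i,[proj(n,P).round().astype(int)],False,(255,0,0),1)
cv2.imwrite('pics/o1.png',cv2.resize(t[145:255,250:370],None,fx=5,fy=5)); cv2.imwrite('pics/o2.png',cv2.resize(s[170:260,250:390],None,fx=5,fy=5))
g=cv2.imread('pics/top0.png'); m=(g.max(2)<60).astype(np.uint8)
for x0,y0,x1,y1 in((400,170,435,200),(400,210,435,240),(195,215,220,240),(290,175,325,195),(345,185,365,205)):
    n,l,st,c=cv2.connectedComponentsWithStats(m[y0:y1,x0:x1]); k=1+st[1:,4].argmax(); print(st[k],c[k]+[x0,y0])
    cnt=cv2.findContours((l==k).astype(np.uint8),0,2)[0][0]; print(cv2.minAreaRect(cnt))
```

```text
[0.6223 0.1192 0.036 ] [0.6182 0.077  0.036 ] 0.0424
[0.6178 0.0688 0.036 ] [0.6144 0.0267 0.036 ] 0.0423
[0.6126 0.0191 0.036 ] [ 0.6098 -0.0217  0.036 ] 0.0409
[ 0.6087 -0.0299  0.036 ] [ 0.6053 -0.0706  0.036 ] 0.0409
yaw -0.08898775592680898 0.14892404787511654
origin [0.59322799 0.02538338 0.036     ]
[ 10   6  15  16 181] [416.77348066 184.05524862]
((17.0, 13.5), (15.0, 14.0), 90.0)
[  8   7  16  16 165] [414.78181818 224.64848485]
((15.5, 14.5), (15.0, 15.0), 90.0)
[  3   4  15  16 165] [205.77575758 226.9030303 ]
((10.0, 11.5), (15.0, 14.0), 90.0)
[ 9  5 15  8 95] [305.55789474 183.62105263]
((15.70121955871582, 8.689023971557617), (14.135236740112305, 6.51546049118042), 6.340191841125488)
[ 4  9 10  6 42] [353.47619048 196.4047619 ]
((8.480000495910645, 11.639999389648438), (9.333809852600098, 4.525484085083008), 8.130102157592773)
```

View pics/o1.png

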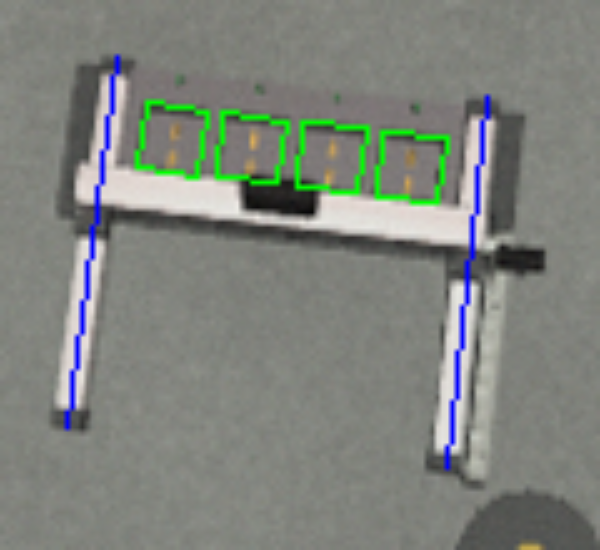

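View pics/o2.png

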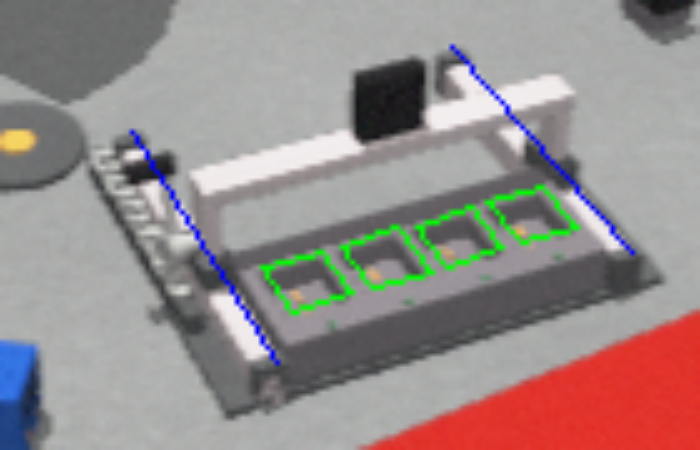

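```bash
cat >> h.py <<'E'
YAW=-0.089; O=np.array([0.5932,0.0254])
EX=np.array([np.cos(YAW),np.sin(YAW)]); EY=np.array([-np.sin(YAW),np.cos(YAW)])
def bank(p): d=np.array(p)[:2]-O; return np.array([d@EX,d@EY])
def world(x,y): return O+EX*x+EY*y
E
python3 - <<'E'
from h import *
s=cv2.imread('pics/scene0.png')
# paddle in top
P=onz('top',(306,183.5),.137); print('paddle top',bank(P))
P=onz('top',(353.5,196.4),.095); print('knob',P,bank(P))
m=(s.max(2)<45).astype(np.uint8)
for x0,y0,x1,y1 in((270,198,288,210),(318,180,340,200),(196,215,220,245),(210,240,235,275),(370,155,392,178)):
    n,l,st,c=cv2.connectedComponentsWithStats(m[y0:y1,x0:x1]); k=1+st[1:,4].argmax(); print(st[k],c[k]+[x0,y0])
print(tri((280.5,203.3),(353.9,196.6)))
p,e=tri((280.5,203.3),(353.9,196.6)); print(bank(p))
for px in((416.8,184),(415.5,225),(205.8,226.9)):
    print(onz('top',px,.052), onz('top',px,.03))
E
```

```text
paddle top [-0.04951879 -0.00225871]
knob [ 0.51768461 -0.11317219  0.095     ] [-0.06289986 -0.14473574]
[ 5  4  9  5 24] [279.375      204.04166667]
[  3   3  14  15 157] [327.1910828  190.29936306]
[  4   7  17  16 141] [208.17021277 230.70212766]
[  3  12  17  16 148] [221.19594595 260.52702703]
[  5   6  14  12 105] [381.3047619  166.87619048]
(array([ 0.51711159, -0.11379364,  0.09610286]), np.float64(0.0010526136493528182))
[-0.06341537 -0.14540565]
[ 0.57036515 -0.3125269   0.052     ] [ 0.5754387  -0.31753818  0.03      ]
[ 0.44257937 -0.3062976   0.052     ] [ 0.44556452 -0.31120708  0.03      ]
[0.42042846 0.32916287 0.052     ] [0.4230516  0.33463866 0.03      ]
```

Run:
```python
from h import *
print(world(-.105,-.147)); w=world(-.105,-.147); print(goto(w[0],w[1],.256,YAW))
```

```text
[ 0.47554984 -0.11168552]
(array([-2.087e+00, -3.925e+00, -1.000e-03]), np.float64(-0.6843))
```

Emit:
carry_out(moves=[[-0.26,-0.49,0,0,-1],[-0.52,-0.98,0,0,-1],[-0.52,-0.98,0,0,-1]])

```text
clock: 0.4
eef_pos: [0.2687, -0.3694, 0.2558]
tool_rot: [0.836, -0.548, -0.001, -0.001]
ft_force: [-0.9, -0.2, -0.1]
grip_width: 0.0441
```

Emit:
carry_out(moves=[[-0.26,-0.49,0,0,-1],[-0.52,-0.98,0,0,-1],[-0.52,-0.98,0,0,-1]])

```text
clock: 0.7
eef_pos: [0.3384, -0.2833, 0.2561]
tool_rot: [0.837, -0.548, -0.0, -0.001]
ft_force: [-0.5, 0.0, -0.1]
grip_width: -0.0001
```

Emit:
carry_out(moves=[[-0.26,-0.49,0,0,-1],[-0.52,-0.98,0,0,-1],[-0.52,-0.98,0,0,-1]])

```text
clock: 1.0
eef_pos: [0.4081, -0.1973, 0.2561]
tool_rot: [0.837, -0.548, 0.0, -0.0]
ft_force: [-0.6, -1.1, 0.4]
grip_width: -0.0002
```

Emit:
carry_out(moves=[[-0.26,-0.49,0,0,-1],[-0.52,-0.98,0,0,-1],[-0.52,-0.98,0,-0.1,-1],[-0.52,-0.98,0,-0.2,-1],[-0.52,-0.98,0,-0.3,-1],[-0.52,-0.98,0,-0.4,-1],[-0.52,-0.98,0,-0.5,-1],[-0.52,-0.98,0,-0.6,-1],[-0.52,-0.98,0,-0.684,-1],[-0.52,-0.98,0,-0.684,-1],[-0.52,-0.98,0,-0.684,-1]])

```text
clock: 2.1
eef_pos: [0.4753, -0.114, 0.2561]
tool_rot: [0.999, -0.046, -0.0, 0.0]
ft_force: [-0.3, -0.3, -0.3]
grip_width: 0.0001
```

Run:
```python
from h import *
print(bot.get_obs()); w=world(-.105,-.147); print(goto(w[0],w[1],.112,YAW))
snap('top','t1'); snap('scene','s1',(250,130,410,250),4)
```

```text
{'clock': 2.1, 'joint_pos': array([-2.35137661e-01,  2.18838954e-01, -2.36923556e-02,  1.32869915e+00,
       -4.28893259e-04,  1.42864604e+00]), 'joint_vel': array([ 0.00679927, -0.00091461,  0.00089273, -0.00020526,  0.00448052,
        0.01390498]), 'tau': array([-1.49018207e-02, -3.61105478e+01,  2.52258807e+01,  5.58719679e-03,
       -5.62015121e-03, -1.42113073e-01]), 'eef_pos': array([ 0.47531658, -0.11399407,  0.25610194]), 'tool_rot': array([ 9.98919319e-01, -4.64768907e-02, -2.53431045e-04,  1.69936200e-04]), 'ft_force': array([-0.27982271, -0.3046534 , -0.25571261]), 'ft_torque': array([ 0.01692835,  0.0216776 , -0.02719469]), 'grip_width': 0.00010020336912213424}
(array([ 1.000e-03, -2.400e-02,  1.441e+00]), np.float64(-0.0025))
```

View pics/t1.png

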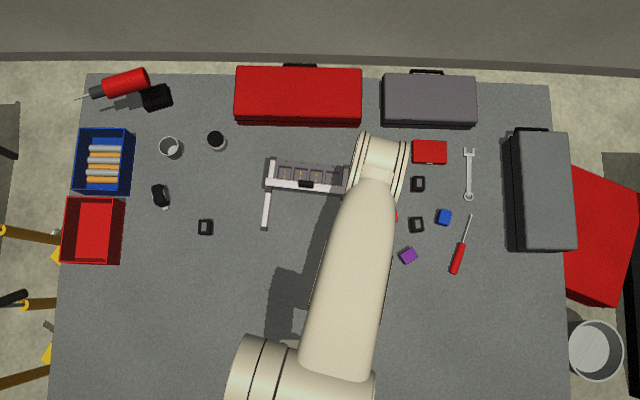

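View pics/s1.png

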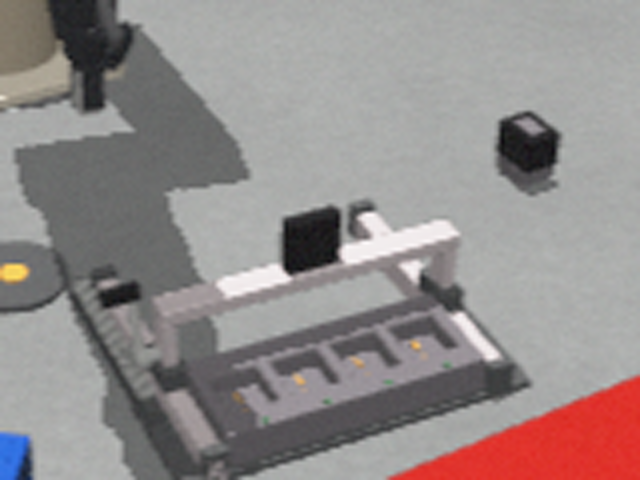

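Emit:
carry_out(moves=[[0,-0.02,0.48,0,-1],[0,-0.02,0.96,0,-1],[0,-0.02,0.96,0,-1]])

```text
clock: 2.5
eef_pos: [0.4703, -0.11, 0.1543]
tool_rot: [0.999, -0.045, -0.007, -0.001]
ft_force: [-0.5, 0.5, -0.7]
grip_width: 0.0003
```

Emit:
carry_out(moves=[[0,0,0.25,0,-1],[0,0,0.48,0,-1],[0,0,0.48,0,-1],[0.1,0,0.48,0,-1],[0.2,0,0.48,0,-1],[0.25,0,0.48,0,-1],[0.3,0,0.48,0,-1],[0.35,0,0.48,0,-1],[0.4,0,0.48,0,-1],[0.45,0,0.48,0,-1],[0.5,0,0.48,0,-1],[0.55,0,0.48,0,-1],[0.6,0,0.48,0,-1],[0.6,0,0.48,0,-1]])

```text
clock: 3.9
eef_pos: [0.5363, -0.1165, 0.1123]
tool_rot: [0.999, -0.045, 0.0, 0.0]
ft_force: [-0.8, 0.2, 0.7]
grip_width: 0.0001
```

Run:
```python
from h import *
print(bank(tool()[0]),tool()[0])
snap('scene','s2',(250,130,410,250),4)
```

```text
[-0.04408757 -0.146427  ] [ 0.53627212 -0.11652884  0.11229066]
```

View pics/s2.png

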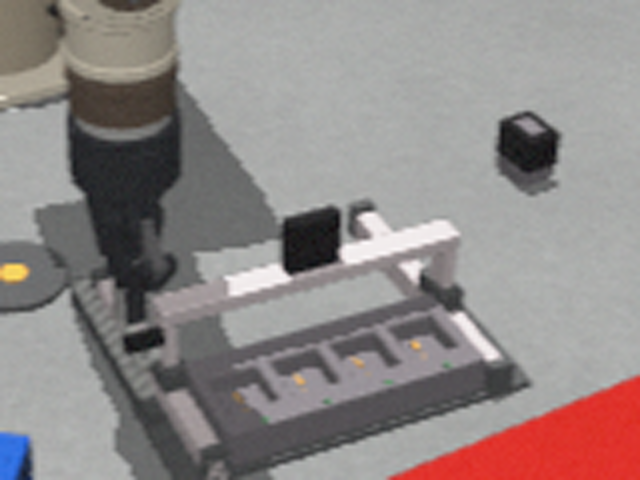

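Emit:
carry_out(moves=[[-0.05,0,-0.5,0,-1],[-0.05,0,-0.95,0,-0.5],[-0.02,-0.35,-0.95,0,0],[-0.02,-0.75,-0.95,0,0],[-0.02,-0.75,-0.95,0,0]])

```text
clock: 4.45
eef_pos: [0.5404, -0.0379, 0.2079]
tool_rot: [0.999, -0.042, 0.0, -0.001]
ft_force: [0.2, 0.0, 0.2]
grip_width: 0.0428
```

Emit:
carry_out(moves=[[0,-0.35,0,0,0.3],[0,-0.7,0,0,0.3],[0,-0.7,0,0,0.3]])

```text
clock: 4.75
eef_pos: [0.5463, 0.0311, 0.2071]
tool_rot: [0.999, -0.042, -0.0, -0.001]
ft_force: [0.6, 0.0, 0.0]
grip_width: 0.0553
```

Run:
```python
from h import *
print(bank(tool()[0]),tool()[0])
im=snap('scene','s3',(250,130,410,250),4)
m=(im.max(2)<50).astype(np.uint8)[160:215,300:350]
n,l,st,c=cv2.connectedComponentsWithStats(m); print(st[1:],c[1:]+[300,160])
```

```text
[-0.04719839  0.00152519] [0.54632398 0.03111427 0.20706233]
[[ 23   0   5   5  21]
 [ 32   0  12  15  86]
 [ 21  22  14  16 178]] [[324.9047619  161.61904762]
 [336.55813953 165.37209302]
 [327.30898876 189.70224719]]
```

View pics/s3.png

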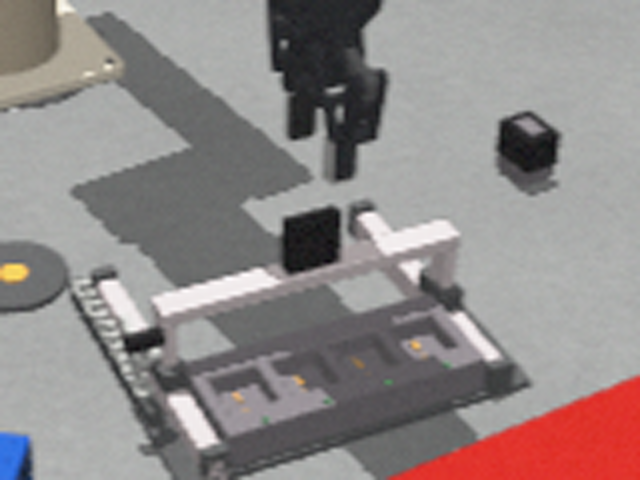

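Emit:
carry_out(moves=[[0.03,0.01,0.4,0,0.3],[0.03,0.01,0.82,0,0.3],[0.03,0.01,0.82,0,0.3],[0.03,0.01,0.82,0,-1],[0.03,0.01,0.82,0,-1],[0.03,0.01,0.82,0,-1],[0.03,0.01,0.82,0,-1],[0.03,0.01,0.82,0,-1]])

```text
clock: 5.6
eef_pos: [0.5506, 0.0266, 0.1279]
tool_rot: [0.999, -0.045, 0.002, 0.0]
ft_force: [-1.3, -1.5, 6.5]
grip_width: 0.0133
```

Emit:
carry_out(moves=[[-0.2,0,0,0,-1],[-0.4,0,0,0,-1],[-0.6,0,0,0,-1],[-0.8,0,0,0,-1],[-0.92,0,0,0,-1],[-0.98,0,0,0,-1],[-1,0,0,0,-1],[-1,0,0,0,-1],[-1,0,0,0,-1]])

```text
clock: 6.5
eef_pos: [0.4556, 0.0352, 0.1279]
tool_rot: [0.999, -0.045, 0.006, 0.0]
ft_force: [12.1, -4.7, -1.6]
grip_width: 0.0133
```

Run:
```python
from h import *
print(bank(tool()[0]),tool()[0],bot.get_obs()['ft_force'])
im=snap('scene','s4',(250,130,410,250),4)
```

```text
[-0.13797897 -0.0024356 ] [0.45555066 0.03523796 0.12794303] [12.05523653 -4.66525604 -1.60091061]
```

View pics/s4.png

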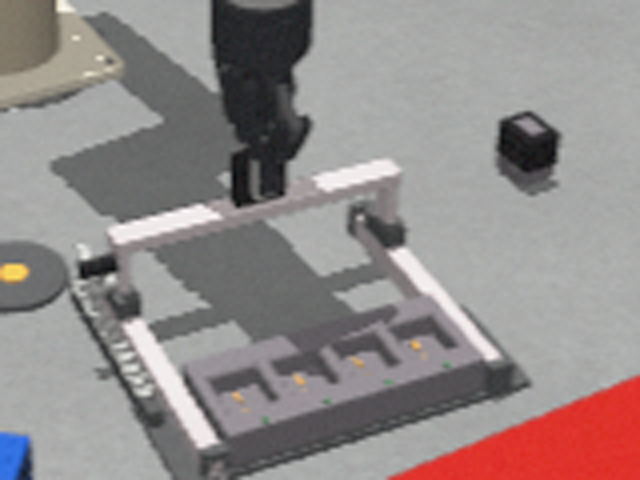

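Emit:
carry_out(moves=[[-0.05,0,0,0,-1],[-0.09,0,0,0,-1],[-0.09,0,0,0,-1],[-0.09,0,0,0,-1]])

```text
clock: 6.95
eef_pos: [0.4553, 0.0353, 0.1281]
tool_rot: [0.999, -0.046, 0.014, 0.001]
ft_force: [37.7, -6.0, -25.4]
grip_width: 0.0132
```

Emit:
carry_out(moves=[[0.11,0,0,0,-1],[0.12,0,0,0,0.2],[0.12,0,0,0,0.2],[0.12,0,0,0,0.2],[0.12,0,0,0,0.2],[0.12,0,-0.5,0,0.2],[0.12,0,-0.95,0,0.2],[0.12,0,-0.95,0,0.2]])

```text
clock: 7.75
eef_pos: [0.4561, 0.036, 0.2264]
tool_rot: [0.999, -0.045, 0.006, -0.001]
ft_force: [0.1, 0.1, -0.2]
grip_width: 0.0513
```

Emit:
carry_out(moves=[[0,0.45,0,0,1],[0,0.9,0,0,1],[0,0.9,0,0,1]])

```text
clock: 8.05
eef_pos: [0.4436, -0.0577, 0.22]
tool_rot: [0.999, -0.048, -0.0, 0.001]
ft_force: [0.0, 1.4, -0.2]
grip_width: 0.0853
```

Emit:
carry_out(moves=[[0,0.45,0,0,1],[0,0.9,0,0,1],[0,0.9,0,0,1],[0,0.9,0,0,1]])

```text
clock: 8.45
eef_pos: [0.4361, -0.1438, 0.2198]
tool_rot: [0.999, -0.046, -0.001, -0.001]
ft_force: [0.0, 0.2, 0.6]
grip_width: 0.0853
```

Run:
```python
from h import *
print(bank(tool()[0]),tool()[0],bot.get_obs()['ft_force'])
im=snap('scene','s5',(250,150,390,250),5)
im=snap('top','t5',(250,140,370,260),5)
```

```text
[-0.14143843 -0.18253553] [ 0.43609715 -0.14384167  0.21975965] [0.04312084 0.18228731 0.56820869]
```

View pics/s5.png

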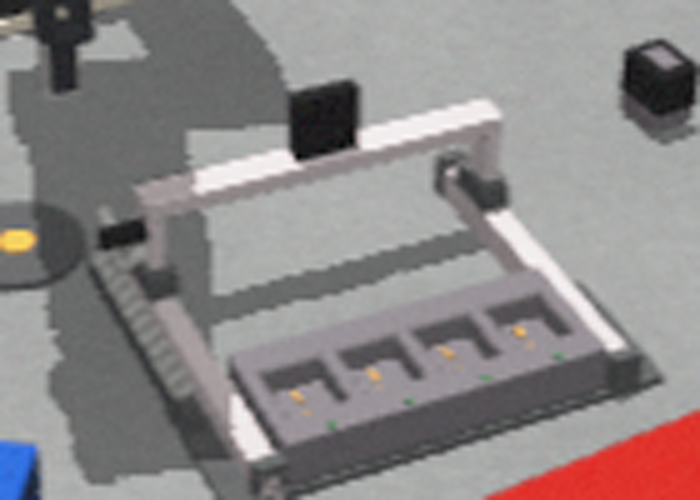

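View pics/t5.png

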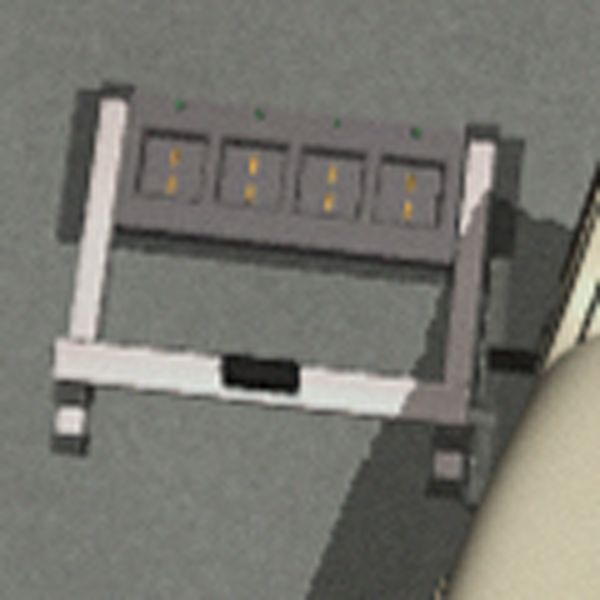

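View pics/t5_full.png

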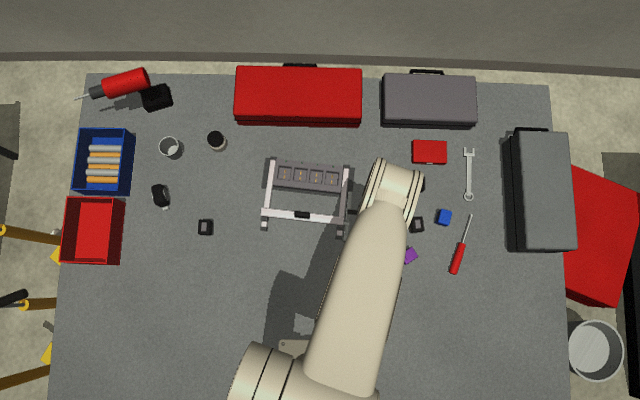

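Run:
```python
from h import *
T=lambda c:(c[0]/5+250-.4,c[1]/5+140-.4)
S=lambda c:(c[0]/5+250-.4,c[1]/5+150-.4)
A=lambda n,f,c:bank(onz(n,f(c),.036)).round(4)
print('top socks far L/R, near L/R (expect x .0205/-.0205)')
for c in [(143,130),(210,138),(223,138),(290,146),(302,149),(367,155),(380,157),(444,163),(138,193),(204,203),(216,203),(284,211),(295,211),(361,218),(373,220),(438,229)]: print(A('top',T,c))
print('top block'); [print(A('top',T,c)) for c in [(133,95),(115,230),(448,264),(466,128)]]
print('scene block'); [print(A('scene',S,c)) for c in [(540,270),(230,358),(283,447),(607,347)]]
print('scene sock0,3 near L R'); [print(A('scene',S,c)) for c in [(261,372),(326,355),(347,399),(488,309),(551,293),(579,331)]]
```

```text
top socks far L/R, near L/R (expect x .0205/-.0205)
[0.02   0.0959]
[0.0197 0.0535]
[0.0206 0.0454]
[0.0203 0.0031]
[ 0.0193 -0.0046]
[ 0.0201 -0.0455]
[ 0.0198 -0.0537]
[ 0.0205 -0.094 ]
[-0.0206  0.0937]
[-0.0222  0.052 ]
[-0.0214  0.0445]
[-0.0216  0.0018]
[-0.0208 -0.005 ]
[-0.0205 -0.0463]
[-0.0209 -0.0539]
[-0.022  -0.0947]
top block
[0.0419 0.1052]
[-0.0457  0.1048]
[-0.0434 -0.1032]
[ 0.0447 -0.1053]
scene block
[-0.0369  0.1015]
[-0.0371 -0.1092]
[ 0.0455 -0.1113]
[0.0441 0.1018]
scene sock0,3 near L R
[-0.0182 -0.0973]
[-0.0167 -0.0558]
[ 0.0235 -0.061 ]
[-0.016   0.0532]
[-0.0141  0.0965]
[0.0245 0.0939]
```

Run:
```python
import cv2,numpy as np
t=cv2.imread('pics/top0.png'); s=cv2.imread('pics/scene0.png')
def c(im,x,y,r=16):
    a=im[y-r:y+r,x-r:x+r].astype(float); a=np.clip((a/130)**.6*255,0,255).astype(np.uint8)
    return cv2.resize(a,(256,256),interpolation=cv2.INTER_CUBIC)
a=np.hstack([c(t,417,184),c(t,416,225),c(t,206,227)]); b=np.hstack([c(s,221,257),c(s,208,228),c(s,381,166)])
cv2.imwrite('pics/p.png',np.vstack([a,b]))
```

```text
(no output)
```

View pics/p.png

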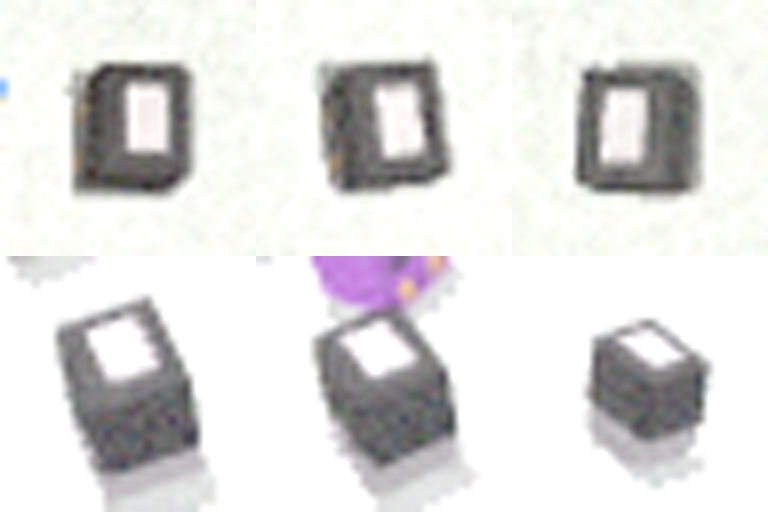

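```bash
cat >> h.py <<'E'
O=O+EX*.0017-EY*.0022
def label(n,px,r=14):
    "centroid of the light label inside a black head near px, from the latest full picture given"
    pass
E
python3 - <<'E'
from h import *
P={'A':((418.9,182.4),(220.2,252.0)),'B':((417.6,223.6),(206.8,223.0)),'C':((203.6,226.2),(381.6,160.5))}
for k,(t,s) in P.items():
    a=onz('top',t,.052);b=onz('scene',s,.052); q,e=tri(s,t); print(k,a[:2].round(4),b[:2].round(4),'mean',((a+b)/2)[:2].round(4),'tri',q.round(4),e.round(4))
# label edge directions in top: pixel pairs top->bottom
for k,c0,l in (('A',(417,184),[((127,82),(126,154)),((168,83),(168,152))]),('B',(416,225),[((377,85),(386,158)),((414,83),(422,156))]),('C',(206,227),[((606,87),(602,162)),((648,88),(644,163))])):
    off={'A':0,'B':256,'C':512}[k]
    for u,v in l:
        f=lambda z:onz('top',(c0[0]-16+(z[0]-off)/8-.4,c0[1]-16+z[1]/8-.4),.052)
        d=f(u)-f(v); print(k,np.arctan2(d[1],d[0]).round(3),np.linalg.norm(d).round(4))
print(goto(.57,-.31,.22,0),tool()[0])
E
```

```text
A [ 0.5756 -0.3192] [ 0.577 -0.322] mean [ 0.5763 -0.3206] tri [ 0.5757 -0.3206  0.0502] 0.0021
B [ 0.447  -0.3128] [ 0.4472 -0.316 ] mean [ 0.4471 -0.3144] tri [ 0.4467 -0.3145  0.0509] 0.0029
C [0.4224 0.336 ] [0.4188 0.3329] mean [0.4206 0.3345] tri [0.421  0.3337 0.0535] 0.0044
A -0.033 0.0286
A -0.021 0.0274
B 0.108 0.028
B 0.092 0.028
C 0.019 0.0286
C 0.017 0.0286
(array([ 1.479,  1.549, -0.003]), np.float64(-0.0564)) [ 0.43639955 -0.1426391   0.21996293]
```

Emit:
carry_out(moves=[[0.07,0.43,0,0,0.5],[0.13,0.85,0,0,0.5],[0.13,0.85,0,-0.06,0.5],[0.13,0.85,0,-0.12,0.5],[0.13,0.85,0,-0.12,0.5]])

```text
clock: 9.05
eef_pos: [0.4423, -0.2282, 0.22]
tool_rot: [0.999, 0.05, -0.0, -0.0]
ft_force: [0.4, -0.0, 0.9]
grip_width: 0.0643
```

Run:
```python
from h import *
im=snap('scene','s6',(150,180,290,290),5)
print(goto(.4471,-.3144,.22,.1),goto(.4471,-.3144,.048,.1)[0],bot.get_obs()['grip_width'])
```

```text
(array([-0.038,  0.863,  0.001]), np.float64(-0.0005)) [-0.037  0.864  1.721] 0.06437927100245461
```

View pics/s6.png

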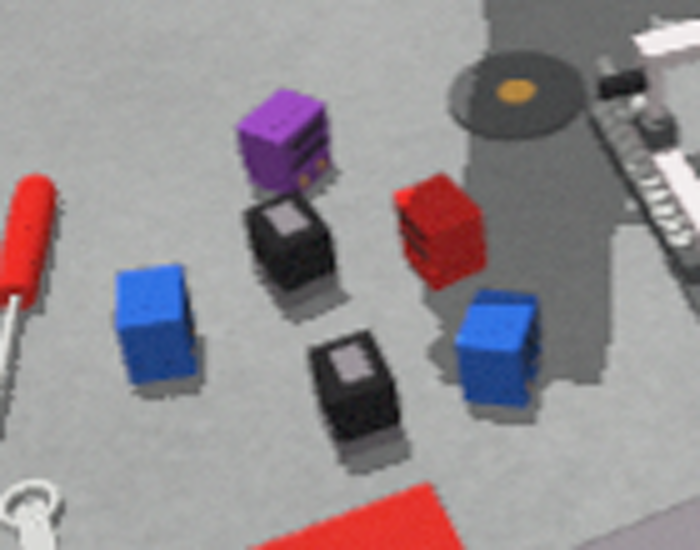

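Emit:
carry_out(moves=[[-0.02,0.43,0,0,0.4],[-0.038,0.863,0,0,0.4],[-0.038,0.863,0,0,0.4],[-0.038,0.863,0.4,0,0.4],[-0.038,0.863,0.8,0,0.4],[-0.038,0.863,0.8,0,0.4]])

```text
clock: 9.7
eef_pos: [0.4434, -0.3118, 0.135]
tool_rot: [0.999, 0.05, -0.005, -0.004]
ft_force: [0.3, 0.4, -0.1]
grip_width: 0.06
```

Run:
```python
from h import *
im=snap('scene','s7',(150,150,290,260),5)
print(goto(.4471,-.3144,.048,.1),bot.get_obs()['grip_width'])
```

```text
(array([0.024, 0.02 , 0.9  ]), np.float64(-0.0003)) 0.06010822427802698
```

View pics/s7.png

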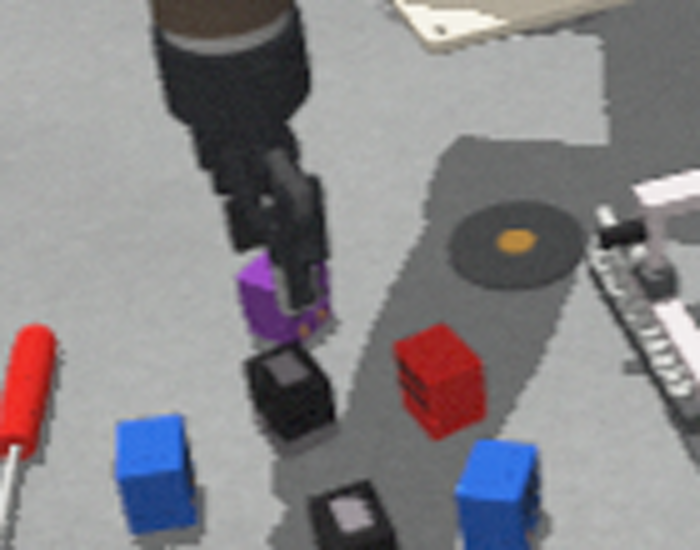

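Emit:
carry_out(moves=[[0,0,0.4,0,0.4],[0,0,0.7,0,0.4],[0,0,0.92,0,0.4],[0,0,0.92,0,0.4],[0,0,0.92,0,0.4],[0,0,0.92,0,-1],[0,0,0.92,0,-1],[0,0,0.92,0,-1],[0,0,0.92,0,-1],[0,0,0.92,0,-1],[0,0,0.92,0,-1]])

```text
clock: 10.85
eef_pos: [0.4486, -0.3169, 0.0513]
tool_rot: [0.999, 0.049, 0.002, 0.002]
ft_force: [-0.2, 0.1, 6.8]
grip_width: 0.0449
```

Run:
```python
from h import *
im=snap('scene','s8',(150,150,290,260),5)
print(goto(.4471,-.3144,.048,.1),bot.get_obs()['grip_width'])
w=world(0,-.075); print(w,world(0,-.025),world(0,.025))
```

```text
(array([-0.013, -0.027,  0.033]), np.float64(-0.0007)) 0.045111798920973896
[ 0.58803154 -0.05164555] [ 0.59247567 -0.00184345] [0.59691979 0.04795866]
```

View pics/s8.png

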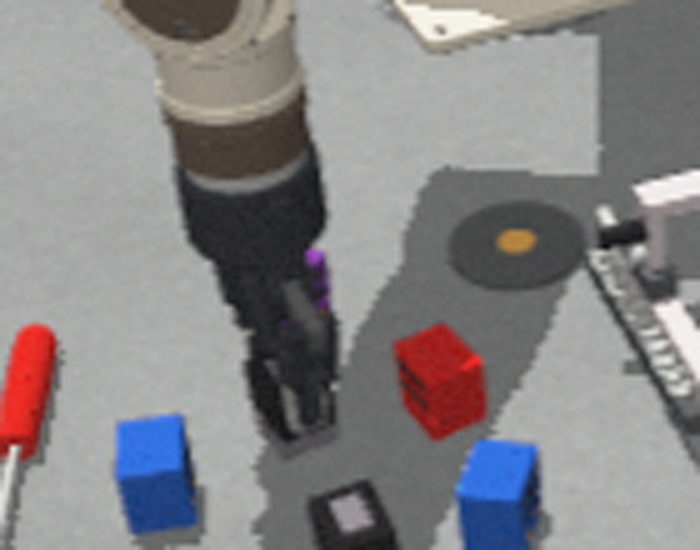

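Emit:
carry_out(moves=[[0,0,-0.3,0,-1],[0,0,-0.6,0,-1],[0,0,-0.97,0,-1],[0,0,-0.97,0,-1]])

```text
clock: 11.3
eef_pos: [0.45, -0.3181, 0.1519]
tool_rot: [0.999, 0.049, 0.005, 0.004]
ft_force: [-0.6, -1.0, -1.5]
grip_width: 0.0451
```

Emit:
carry_out(moves=[[0.15,-0.2,-0.3,0,-1],[0.35,-0.5,-0.5,0,-1],[0.55,-0.85,-0.5,0.06,-1],[0.55,-0.85,-0.5,0.12,-1],[0.55,-0.85,-0.5,0.12,-1]])

```text
clock: 11.8
eef_pos: [0.4933, -0.2245, 0.1953]
tool_rot: [0.999, -0.044, -0.0, 0.0]
ft_force: [-0.3, 0.4, -2.2]
grip_width: 0.0449
```

Run:
```python
from h import *
print(goto(.5878,-.0543,.2,YAW),bot.get_obs()['grip_width'],tool()[0])
```

```text
(array([ 0.794, -1.778, -0.048]), np.float64(0.0012)) 0.044886064479966736 [ 0.49325221 -0.2245377   0.19525089]
```

Emit:
carry_out(moves=[[0.2,-0.45,0,0,-1],[0.4,-0.9,0,0,-1],[0.4,-0.9,0,0,-1]])

```text
clock: 12.1
eef_pos: [0.543, -0.1357, 0.1948]
tool_rot: [0.999, -0.041, 0.001, -0.001]
ft_force: [-0.1, -1.0, -2.3]
grip_width: 0.0449
```

Emit:
carry_out(moves=[[0.2,-0.45,0,0,-1],[0.39,-0.88,0,0,-1],[0.39,-0.88,0,0,-1],[0.39,-0.88,0,0,-1],[0.39,-0.88,0,0,-1]])

```text
clock: 12.6
eef_pos: [0.5869, -0.0568, 0.1948]
tool_rot: [0.999, -0.045, -0.001, 0.0]
ft_force: [0.2, 0.4, -2.0]
grip_width: 0.0454
```

Run:
```python
from h import *
print(goto(.5878,-.0543,.12,YAW),bot.get_obs()['grip_width'],tool()[0])
im=snap('scene','s9',(230,130,400,260),4)
```

```text
(array([ 0.008, -0.026,  0.748]), np.float64(-0.0007)) 0.045360058155083774 [ 0.58689519 -0.0567625   0.19476865]
```

View pics/s9.png

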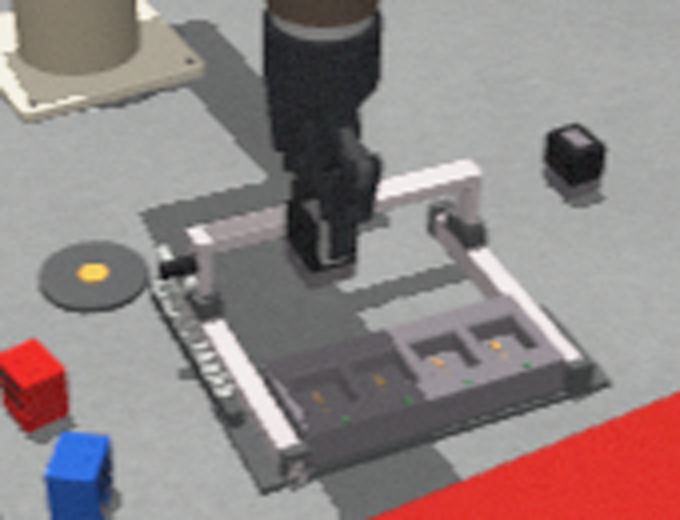

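Emit:
carry_out(moves=[[0.01,-0.026,0.4,0,-1],[0.01,-0.026,0.8,0,-1],[0.01,-0.026,0.97,0,-1],[0.01,-0.026,0.97,0,-1],[0.01,-0.026,0.97,0,-1]])

```text
clock: 13.15
eef_pos: [0.5889, -0.0542, 0.0989]
tool_rot: [0.999, -0.046, 0.0, 0.0]
ft_force: [1.6, 0.2, -1.9]
grip_width: 0.0446
```

Run:
```python
from h import *
print(goto(.5878,-.0543,.0693,YAW),bot.get_obs()['grip_width'],tool()[0])
im=snap('scene','s10',(270,190,370,260),7)
```

```text
(array([-0.011,  0.001,  0.296]), np.float64(-0.0014)) 0.04460745533965207 [ 0.58888885 -0.05424685  0.09885351]
```

View pics/s10.png

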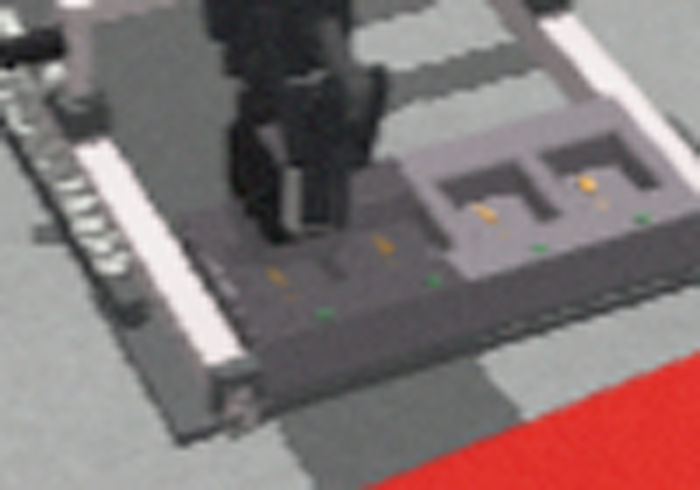

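Emit:
carry_out(moves=[[-0.01,0,0.05,0,-1],[-0.01,0,0.1,0,-1],[-0.01,0,0.13,0,-1],[-0.01,0,0.16,0,-1],[-0.01,0,0.16,0,-1]])

```text
clock: 13.7
eef_pos: [0.5875, -0.0528, 0.0818]
tool_rot: [0.999, -0.045, -0.001, -0.0]
ft_force: [0.2, 0.4, -1.8]
grip_width: 0.0451
```

Emit:
carry_out(moves=[[0,0,0.05,0,-1],[0,0,0.1,0,-1],[0,0,0.13,0,-1],[0,0,0.16,0,-1],[0,0,0.16,0,-1]])

```text
clock: 14.2
eef_pos: [0.5876, -0.0528, 0.0693]
tool_rot: [0.999, -0.045, 0.0, -0.0]
ft_force: [-6.8, 0.7, 15.8]
grip_width: 0.045
```

Emit:
carry_out(moves=[[0,0,-0.02,0,-1],[0,0,-0.02,0,0.4],[0,0,-0.02,0,0.4],[0,0,-0.02,0,0.4],[0,0,-0.4,0,0.4],[0,0,-0.8,0,0.4],[0,0,-1,0,0.4],[0,0,-1,0,0.4]])

```text
clock: 15.0
eef_pos: [0.5905, -0.0532, 0.1702]
tool_rot: [0.999, -0.045, 0.004, 0.0]
ft_force: [-0.2, 0.6, 0.1]
grip_width: 0.0599
```

Emit:
carry_out(moves=[[-0.1,0.4,-0.3,0,0.4],[-0.1,0.9,-0.4,0,0.4],[-0.1,0.9,-0.4,0,0.4]])

```text
clock: 15.3
eef_pos: [0.5698, -0.1467, 0.207]
tool_rot: [0.999, -0.048, 0.001, 0.001]
ft_force: [0.4, 0.9, 0.4]
grip_width: 0.0597
```

Run:
```python
from h import *
im=snap('scene','s11',(150,150,390,320),3.3)
print(goto(.5763,-.3206,.2,-.03),bot.get_obs()['grip_width'],tool()[0])
```

```text
(array([0.233, 1.745, 0.06 ]), np.float64(-0.041)) 0.05979915755129212 [ 0.56954155 -0.14467031  0.20589659]
```

View pics/s11.png

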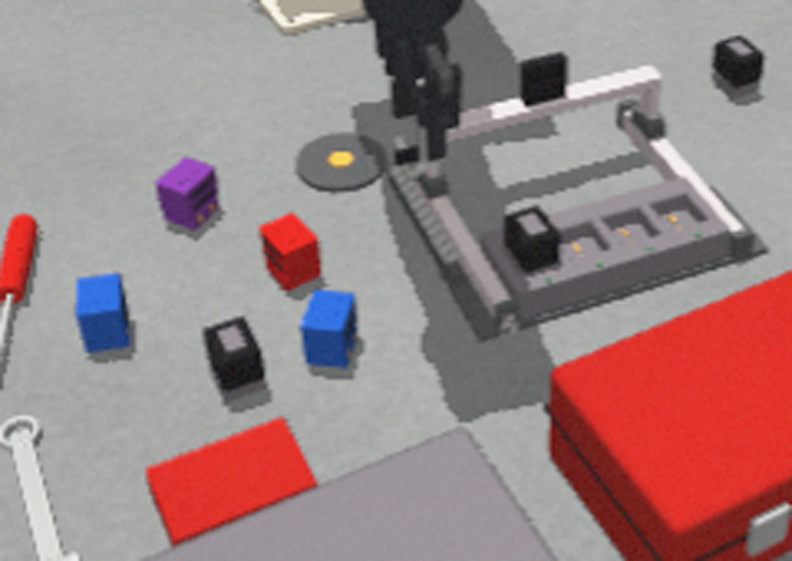

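Emit:
carry_out(moves=[[0.06,0.45,0,0,0.4],[0.12,0.88,0,0,0.4],[0.12,0.88,0,-0.04,0.4]])

```text
clock: 15.65
eef_pos: [0.5735, -0.2341, 0.2039]
tool_rot: [1.0, -0.015, -0.001, 0.0]
ft_force: [-0.1, -0.5, -0.3]
grip_width: 0.0598
```

Run:
```python
from h import *
print(goto(.5763,-.3206,.14,-.03),tool()[0])
```

```text
(array([0.056, 0.863, 0.639]), np.float64(0.0001)) [ 0.5734535  -0.23411363  0.20385373]
```

Emit:
carry_out(moves=[[0.03,0.45,0,0,0.4],[0.055,0.86,0.2,0,0.4],[0.055,0.86,0.64,0,0.4],[0.055,0.86,0.64,0,0.4],[0.055,0.86,0.64,0,0.4]])

```text
clock: 16.15
eef_pos: [0.5761, -0.3148, 0.14]
tool_rot: [1.0, -0.013, -0.003, -0.002]
ft_force: [-0.2, 0.0, 0.5]
grip_width: 0.06
```

Run:
```python
from h import *
print(goto(.5763,-.3206,.049,-.03),tool()[0])
snap('scene','s12',(170,180,270,280),5)
```

```text
(array([0.008, 0.061, 0.909]), np.float64(0.0027)) [ 0.57611289 -0.31479221  0.13996406]
```

View pics/s12.png

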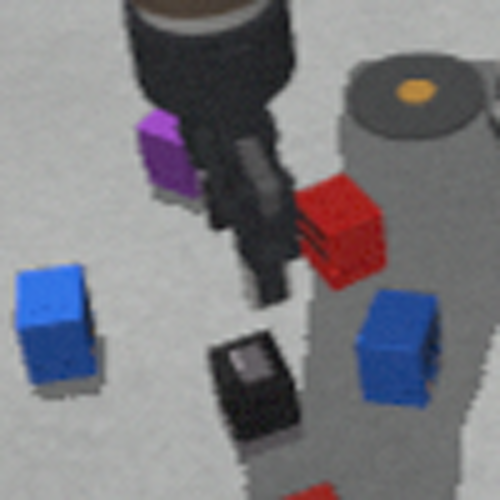

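Emit:
carry_out(moves=[[0.01,0.03,0.4,0,0.4],[0.01,0.03,0.7,0,0.4],[0.01,0.03,0.88,0,0.4],[0.01,0.03,0.88,0,0.4],[0.01,0.03,0.88,0,0.4]])

```text
clock: 16.7
eef_pos: [0.5798, -0.3193, 0.0566]
tool_rot: [1.0, -0.013, 0.001, 0.001]
ft_force: [-0.0, 0.6, 0.3]
grip_width: 0.0598
```

Run:
```python
from h import *
print(goto(.5763,-.3206,.049,-.03),tool()[0])
```

```text
(array([-0.035,  0.013,  0.076]), np.float64(0.003)) [ 0.57977469 -0.31932914  0.05664782]
```

Emit:
carry_out(moves=[[-0.03,0,0.04,0,0.4],[-0.03,0,0.06,0,0.4],[-0.03,0,0.06,0,-1],[-0.03,0,0.06,0,-1],[-0.03,0,0.06,0,-1],[-0.03,0,0.06,0,-1],[-0.03,0,0.06,0,-1],[-0.03,0,0.06,0,-1]])

```text
clock: 17.5
eef_pos: [0.5758, -0.3199, 0.0496]
tool_rot: [1.0, -0.013, 0.001, 0.0]
ft_force: [-0.0, 0.0, 5.7]
grip_width: 0.0446
```

Run:
```python
from h import *
print(goto(.5763,-.3206,.049,-.03),tool()[0])
```

```text
(array([0.005, 0.007, 0.006]), np.float64(0.002)) [ 0.57583902 -0.31988322  0.04956629]
```

Emit:
carry_out(moves=[[0,0,-0.3,0,-1],[0,0,-0.6,0,-1],[0,0,-0.97,0,-1],[0,-0.1,-0.97,0,-1],[0,-0.3,-0.97,0,-1],[0,-0.3,-0.97,0,-1]])

```text
clock: 18.1
eef_pos: [0.575, -0.2866, 0.1436]
tool_rot: [1.0, -0.012, -0.002, -0.001]
ft_force: [0.1, -0.2, -2.2]
grip_width: 0.0448
```

Emit:
carry_out(moves=[[0.05,-0.3,-0.3,0,-1],[0.1,-0.6,-0.5,0,-1],[0.1,-1,-0.5,0.04,-1],[0.1,-1,-0.5,0.04,-1]])

```text
clock: 18.5
eef_pos: [0.5885, -0.1851, 0.1945]
tool_rot: [0.999, -0.042, -0.001, -0.001]
ft_force: [-0.9, -0.3, -2.6]
grip_width: 0.045
```

Run:
```python
from h import *
print(goto(.5926,-.0011,.2,YAW),tool()[0])
```

```text
(array([-0.115, -1.837, -0.05 ]), np.float64(0.0027)) [ 0.58848866 -0.18505328  0.19452381]
```

Emit:
carry_out(moves=[[-0.03,-0.4,0,0,-1],[-0.06,-0.92,0,0.002,-1],[-0.06,-0.92,0,0.003,-1]])

```text
clock: 18.8
eef_pos: [0.5898, -0.0924, 0.1934]
tool_rot: [0.999, -0.044, -0.002, -0.001]
ft_force: [-0.5, -0.2, -2.9]
grip_width: 0.0447
```

Emit:
carry_out(moves=[[-0.03,-0.4,0,0,-1],[-0.06,-0.9,0,0,-1],[-0.06,-0.9,0,0,-1],[-0.06,-0.9,0,0,-1],[-0.06,-0.9,0,0,-1]])

```text
clock: 19.3
eef_pos: [0.5929, -0.0084, 0.1942]
tool_rot: [0.999, -0.047, -0.001, 0.0]
ft_force: [0.8, 0.2, -2.3]
grip_width: 0.0453
```

Run:
```python
from h import *
print(goto(.5926,-.0011,.1,YAW),tool()[0])
```

```text
(array([-0.008, -0.073,  0.942]), np.float64(-0.0037)) [ 0.59289534 -0.00839734  0.19421843]
```

Emit:
carry_out(moves=[[-0.008,-0.06,0.4,0,-1],[-0.008,-0.06,0.8,0,-1],[-0.008,-0.06,0.95,0,-1],[-0.008,-0.06,0.95,0,-1],[-0.008,-0.06,0.95,0,-1],[-0.008,-0.06,0.95,0,-1]])

```text
clock: 19.9
eef_pos: [0.5946, -0.0023, 0.1021]
tool_rot: [0.999, -0.048, 0.002, -0.0]
ft_force: [-0.3, -0.2, -1.9]
grip_width: 0.045
```

Run:
```python
from h import *
print(goto(.5926,-.0011,.0676,YAW),tool()[0])
```

```text
(array([-0.022, -0.01 ,  0.344]), np.float64(-0.0041)) [ 0.594555   -0.00230793  0.10205121]
```

Emit:
carry_out(moves=[[-0.01,-0.01,0.05,-0.004,-1],[-0.02,-0.01,0.1,-0.004,-1],[-0.02,-0.01,0.15,-0.004,-1],[-0.02,-0.01,0.2,-0.004,-1],[-0.02,-0.01,0.2,-0.004,-1]])

```text
clock: 20.4
eef_pos: [0.5915, -0.0001, 0.0798]
tool_rot: [0.999, -0.044, 0.0, 0.0]
ft_force: [2.2, 0.0, -3.3]
grip_width: 0.0451
```

Emit:
carry_out(moves=[[0,0,0.05,0,-1],[0,0,0.1,0,-1],[0,0,0.13,0,-1],[0,0,0.16,0,-1],[0,0,0.16,0,-1]])

```text
clock: 20.9
eef_pos: [0.5915, -0.0002, 0.0675]
tool_rot: [0.999, -0.044, 0.001, -0.0]
ft_force: [-5.8, -0.7, 16.0]
grip_width: 0.0448
```

Seated (z 0.0675, 16 N). Release and go to pack C.

Emit:
carry_out(moves=[[0,0,-0.02,0,-1],[0,0,-0.02,0,0.4],[0,0,-0.02,0,0.4],[0,0,-0.02,0,0.4],[0,0,-0.4,0,0.4],[0,0,-0.8,0,0.4],[0,0,-1,0,0.4],[0,0,-1,0,0.4]])

```text
clock: 21.7
eef_pos: [0.5937, -0.0002, 0.1681]
tool_rot: [0.999, -0.044, 0.004, -0.0]
ft_force: [0.6, 0.1, 0.6]
grip_width: 0.0598
```

Emit:
carry_out(moves=[[0,-0.4,-0.3,0,0.4],[0,-0.9,-0.4,0,0.4],[0,-0.9,-0.4,0,0.4]])

```text
clock: 22.0
eef_pos: [0.5999, 0.0946, 0.2048]
tool_rot: [0.999, -0.041, 0.001, -0.001]
ft_force: [0.5, -0.6, -1.1]
grip_width: 0.0597
```

Run:
```python
from h import *
im=snap('scene','s13',(230,140,450,280),3.5); snap('top','t13',(150,130,370,260),3.5)
print(goto(.4206,.3345,.2,.02),bot.get_obs()['grip_width'],tool()[0])
```

```text
(array([-1.98 , -2.278,  0.03 ]), np.float64(-0.067)) 0.05961844010682014 [0.59852719 0.09064526 0.20285079]
```

View pics/s13.png

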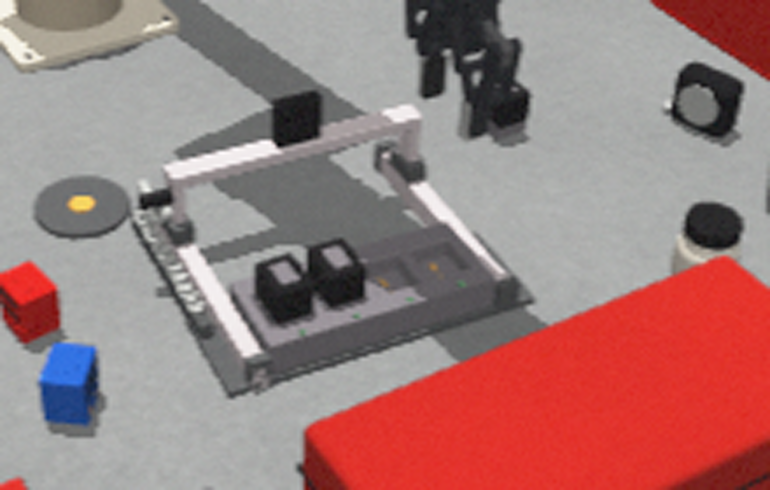

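View pics/t13.png

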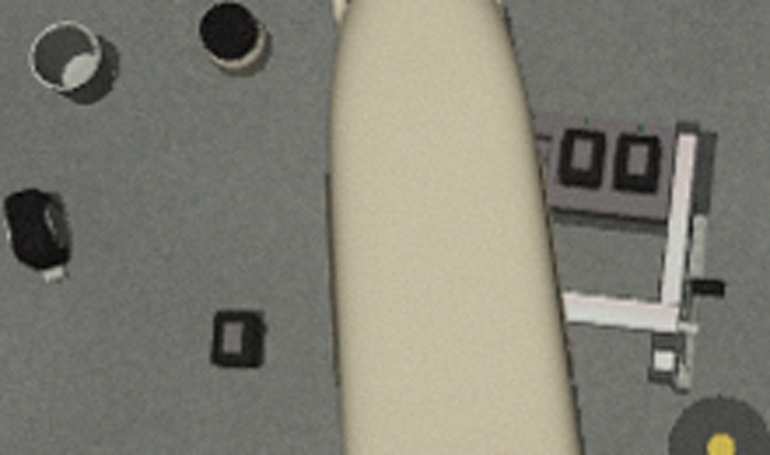

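Run:
```python
from h import *
im=cv2.imread('pics/t13_full.png'); a=im[210:242,200:232].astype(float); cv2.imwrite('pics/c13.png',cv2.resize(np.clip((a/130)**.6*255,0,255).astype(np.uint8),(512,512),interpolation=cv2.INTER_CUBIC))
```

```text
(no output)
```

View pics/c13.png

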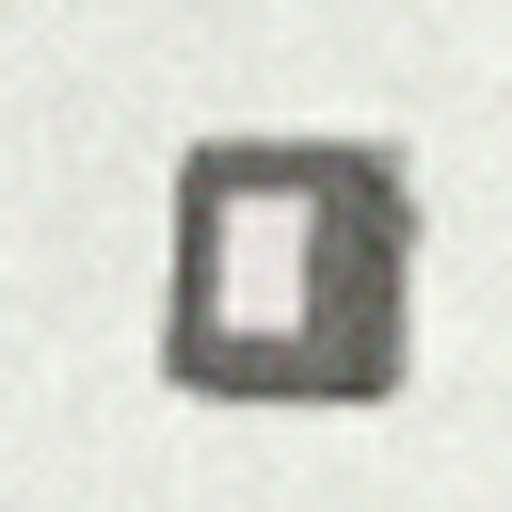

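Emit:
carry_out(moves=[[-0.3,-0.1,0,0,0.4],[-0.6,-0.2,0,0,0.4],[-0.6,-0.2,0,0,0.4]])

```text
clock: 22.4
eef_pos: [0.5366, 0.114, 0.2022]
tool_rot: [0.999, -0.044, -0.003, 0.001]
ft_force: [0.5, -0.4, -0.1]
grip_width: 0.0595
```

Run:
```python
from h import *
im=snap('scene','s14',(340,130,410,200),8)
print(onz('top',(200+239/16-.47,210+254/16-.47),.052),tool()[0])
```

```text
[0.42572509 0.30304644 0.052     ] [0.53885726 0.11367737 0.20279423]
```

View pics/s14.png

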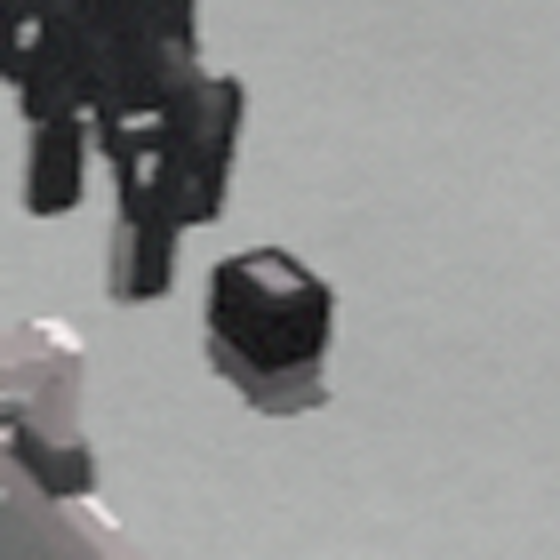

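Run:
```python
from h import *
t=(200+262/16-.47,210+262/16-.47); s=(373.7,163.9)
a=onz('top',t,.052);b=onz('scene',s,.052); print(a,b,(a+b)/2,tri(s,t))
f=lambda z:onz('top',(200+z[0]/16,210+z[1]/16),.052)
for u,v in(((224,192),(216,332)),((310,192),(302,330)),((190,150),(172,380))):
    d=f(u)-f(v); print(np.arctan2(d[1],d[0]))
m=(a+b)/2; print(goto(m[0],m[1],.2,.03))
```

```text
[0.42432689 0.29856498 0.052     ] [0.42334989 0.29482222 0.052     ] [0.42383839 0.2966936  0.052     ] (array([0.42341128, 0.29701972, 0.05175784]), np.float64(0.0035998819869719947))
0.010333533722980131
0.007346598396026833
-0.009828781806276776
(array([-1.307, -1.722,  0.03 ]), np.float64(-0.0752))
```

Emit:
carry_out(moves=[[-0.3,-0.4,0,0,0.4],[-0.63,-0.86,0,0,0.4],[-0.63,-0.86,0,-0.056,0.4],[-0.63,-0.86,0,-0.056,0.4]])

```text
clock: 22.85
eef_pos: [0.4858, 0.2062, 0.2036]
tool_rot: [1.0, 0.001, -0.0, 0.0]
ft_force: [1.3, -0.1, 0.8]
grip_width: 0.0598
```

Run:
```python
from h import *
print(goto(.4236,.2968,.14,0),tool()[0])
```

```text
(array([-0.621, -0.908,  0.636]), np.float64(0.0009)) [0.48582923 0.20616096 0.2035882 ]
```

Emit:
carry_out(moves=[[-0.3,-0.45,0,0,0.4],[-0.62,-0.9,0.2,0,0.4],[-0.62,-0.9,0.64,0,0.4],[-0.62,-0.9,0.64,0,0.4],[-0.62,-0.9,0.64,0,0.4],[-0.62,-0.9,0.64,0,0.4]])

```text
clock: 23.45
eef_pos: [0.4263, 0.2953, 0.1419]
tool_rot: [1.0, -0.002, 0.001, -0.001]
ft_force: [-0.1, -0.1, 0.0]
grip_width: 0.0597
```

Run:
```python
from h import *
print(goto(.4236,.2968,.049,0),tool()[0])
snap('scene','s15',(330,110,430,210),5)
```

```text
(array([-0.029, -0.014,  0.929]), np.float64(-0.0021)) [0.42626033 0.29526106 0.14187662]
```

View pics/s15.png

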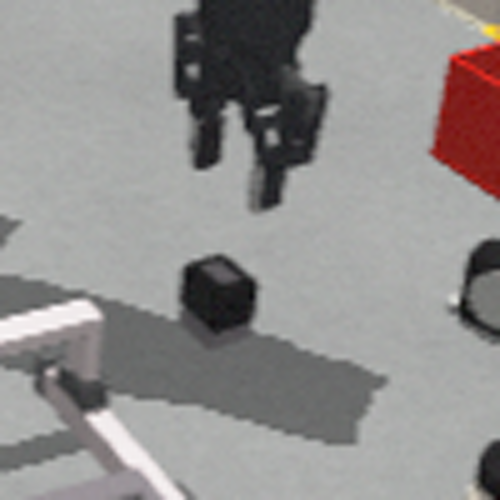

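Emit:
carry_out(moves=[[-0.015,-0.01,0.4,0,0.4],[-0.025,-0.01,0.7,0,0.4],[-0.025,-0.01,0.9,0,0.4],[-0.025,-0.01,0.9,0,0.4],[-0.025,-0.01,0.9,0,0.4]])

```text
clock: 24.0
eef_pos: [0.423, 0.2969, 0.0517]
tool_rot: [1.0, -0.001, 0.001, -0.001]
ft_force: [-0.1, -0.1, 0.4]
grip_width: 0.0599
```

Run:
```python
from h import *
print(goto(.4236,.2968,.049,0),tool()[0])
```

```text
(array([0.006, 0.001, 0.027]), np.float64(-0.0011)) [0.42301444 0.29687065 0.05174373]
```

Emit:
carry_out(moves=[[0,0,0.02,0,0.4],[0,0,0.02,0,-1],[0,0,0.02,0,-1],[0,0,0.02,0,-1],[0,0,0.02,0,-1],[0,0,0.02,0,-1],[0,0,0.02,0,-1]])

```text
clock: 24.7
eef_pos: [0.4232, 0.2978, 0.0503]
tool_rot: [1.0, -0.0, 0.002, -0.001]
ft_force: [1.7, -0.2, 6.7]
grip_width: 0.0451
```

Run:
```python
from h import *
print(goto(.4236,.2968,.049,0),tool()[0])
```

```text
(array([0.004, 0.01 , 0.013]), np.float64(-0.0001)) [0.42319195 0.29776354 0.05028553]
```

Emit:
carry_out(moves=[[0,0,-0.3,0,-1],[0,0,-0.6,0,-1],[0,0,-1,0,-1],[0,0,-1,0,-1]])

```text
clock: 25.1
eef_pos: [0.4242, 0.2989, 0.1538]
tool_rot: [1.0, 0.0, 0.004, -0.003]
ft_force: [1.4, 1.0, -1.9]
grip_width: 0.0449
```

Emit:
carry_out(moves=[[0.3,0.2,-0.45,0,-1],[0.6,0.5,-0.45,0,-1],[0.9,0.9,-0.45,0.03,-1],[0.9,0.95,-0.45,0.056,-1],[0.9,0.95,-0.45,0.056,-1]])

```text
clock: 25.6
eef_pos: [0.5113, 0.1999, 0.192]
tool_rot: [0.999, -0.046, -0.001, 0.0]
ft_force: [0.1, -0.2, -2.5]
grip_width: 0.0447
```

Run:
```python
from h import *
print(goto(.6015,.0988,.2,YAW),tool()[0])
```

```text
(array([ 0.991,  0.925, -0.082]), np.float64(-0.0015)) [0.51125279 0.19991917 0.19195009]
```

Emit:
carry_out(moves=[[0.3,0.3,0,0,-1],[0.6,0.6,0,0,-1],[0.98,0.92,0,0,-1],[0.98,0.92,0,0,-1],[0.98,0.92,0,0,-1],[0.98,0.92,0,0,-1]])

```text
clock: 26.2
eef_pos: [0.5996, 0.1028, 0.1924]
tool_rot: [0.999, -0.043, -0.001, -0.0]
ft_force: [0.2, 0.1, -3.7]
grip_width: 0.0447
```

Run:
```python
from h import *
print(goto(.6015,.0988,.1,YAW),tool()[0])
```

```text
(array([0.024, 0.038, 0.924]), np.float64(0.002)) [0.59962928 0.10280553 0.19237291]
```

Emit:
carry_out(moves=[[0.02,0.03,0.4,0,-1],[0.02,0.03,0.8,0,-1],[0.02,0.03,0.93,0,-1],[0.02,0.03,0.93,0,-1],[0.02,0.03,0.93,0,-1],[0.02,0.03,0.93,0,-1]])

```text
clock: 26.8
eef_pos: [0.6043, 0.0992, 0.1029]
tool_rot: [0.999, -0.044, 0.002, -0.0]
ft_force: [1.1, 0.2, -2.3]
grip_width: 0.0446
```

Run:
```python
from h import *
print(goto(.6015,.0988,.0683,YAW),tool()[0])
```

```text
(array([-0.03 ,  0.006,  0.346]), np.float64(0.0011)) [0.60433468 0.09915686 0.10294017]
```

Emit:
carry_out(moves=[[-0.01,0.005,0.05,0,-1],[-0.015,0.005,0.1,0,-1],[-0.015,0.005,0.14,0,-1],[-0.015,0.005,0.14,0,-1]])

```text
clock: 27.2
eef_pos: [0.6004, 0.0979, 0.0854]
tool_rot: [0.999, -0.044, -0.001, 0.0]
ft_force: [0.5, -0.3, -3.6]
grip_width: 0.0453
```

Run:
```python
from h import *
print(goto(.6015,.0988,.0683,YAW),tool()[0])
snap('scene','s16',(270,160,390,250),6)
```

```text
(array([ 0.01 , -0.01 ,  0.171]), np.float64(0.0006)) [0.60043161 0.09785957 0.08541916]
```

View pics/s16.png

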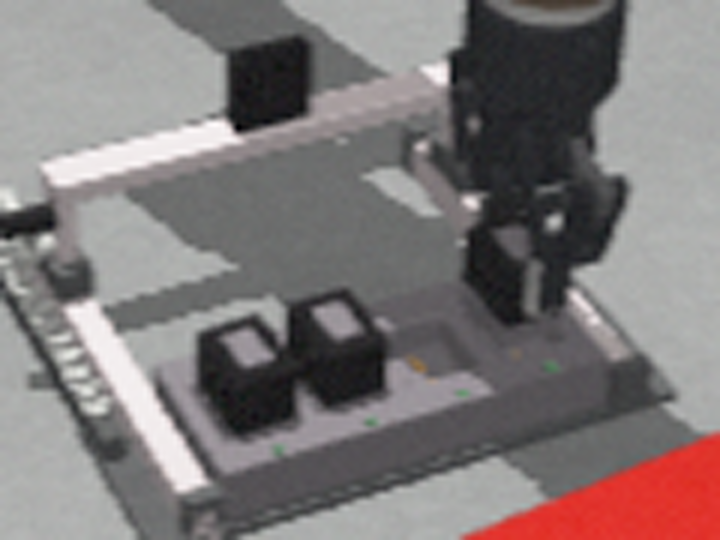

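Emit:
carry_out(moves=[[0.008,-0.005,0.05,0,-1],[0.008,-0.005,0.1,0,-1],[0.008,-0.005,0.15,0,-1],[0.008,-0.005,0.18,0,-1],[0.008,-0.005,0.2,0,-1],[0.008,-0.005,0.2,0,-1]])

```text
clock: 27.85
eef_pos: [0.6016, 0.0983, 0.0683]
tool_rot: [0.999, -0.044, 0.0, -0.0]
ft_force: [-5.7, -1.3, 9.1]
grip_width: 0.045
```

Emit:
carry_out(moves=[[0,0,-0.02,0,-1],[0,0,-0.02,0,0.4],[0,0,-0.02,0,0.4],[0,0,-0.02,0,0.4],[0,0,-0.4,0,0.4],[0,0,-0.8,0,0.4],[0,0,-1,0,0.4],[0,0,-1,0,0.4]])

```text
clock: 28.65
eef_pos: [0.6046, 0.0989, 0.1706]
tool_rot: [0.999, -0.044, 0.004, -0.001]
ft_force: [-0.2, 0.5, 1.2]
grip_width: 0.06
```

Emit:
carry_out(moves=[[0,0,-0.3,0,0.3],[-0.2,0.1,-0.45,0,0.3],[-0.6,0.3,-0.45,0,0.3],[-0.7,0.38,-0.45,0,0.3],[-0.7,0.38,-0.45,0,0.3]])

```text
clock: 29.15
eef_pos: [0.5265, 0.0659, 0.2102]
tool_rot: [0.999, -0.044, -0.002, 0.0]
ft_force: [0.2, 0.4, 0.5]
grip_width: 0.0556
```

Run:
```python
from h import *
w=world(-.14,0); print(goto(w[0],w[1],.21,YAW),tool()[0])
snap('scene','s17',(250,120,410,250),5)
```

```text
(array([-0.683,  0.366,  0.005]), np.float64(0.0)) [0.52650648 0.0659033  0.2102304 ]
```

View pics/s17.png

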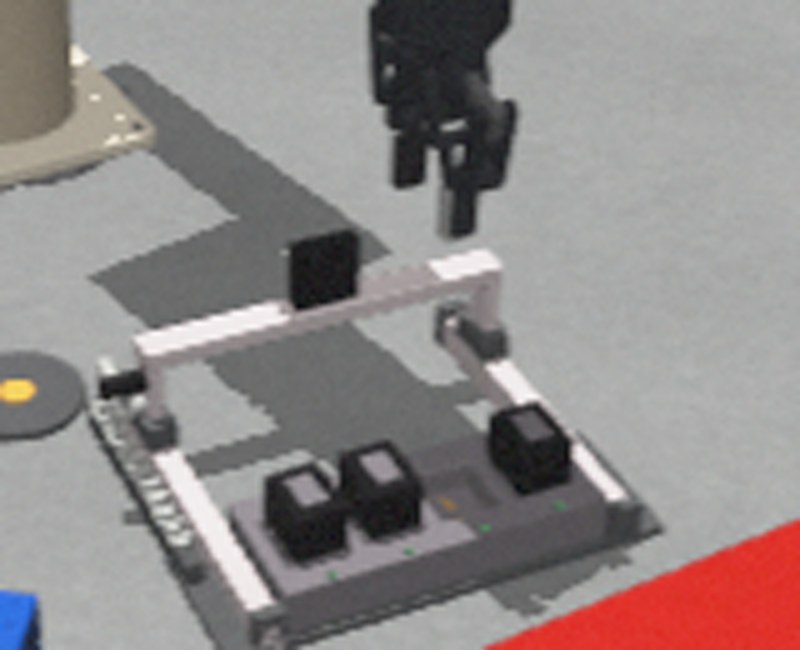

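All three are seated. I'll grip the paddle and push the bar home.

Emit:
carry_out(moves=[[-0.3,0.18,0,0,0.3],[-0.68,0.36,0,0,0.3],[-0.68,0.36,0,0,0.3],[-0.68,0.36,0,0,0.3],[-0.68,0.36,0,0,0.3]])

```text
clock: 29.7
eef_pos: [0.46, 0.0373, 0.2115]
tool_rot: [0.999, -0.044, 0.001, -0.0]
ft_force: [1.0, 0.9, 0.4]
grip_width: 0.0554
```

Run:
```python
from h import *
w=world(-.14,0); print(goto(w[0],w[1],.125,YAW),tool()[0])
```

```text
(array([-0.047,  0.023,  0.865]), np.float64(0.0008)) [0.45996981 0.03733362 0.21154072]
```

Emit:
carry_out(moves=[[-0.03,0.02,0.1,0,0.3],[-0.03,0.02,0.45,0,0.3],[-0.03,0.02,0.84,0,0.3],[-0.03,0.02,0.84,0,0.3],[-0.03,0.02,0.84,0,-1],[-0.03,0.02,0.84,0,-1],[-0.03,0.02,0.84,0,-1],[-0.03,0.02,0.84,0,-1],[-0.03,0.02,0.84,0,-1]])

```text
clock: 30.6
eef_pos: [0.4567, 0.0353, 0.1293]
tool_rot: [0.999, -0.044, 0.002, -0.0]
ft_force: [1.9, -0.1, 6.1]
grip_width: 0.0131
```

Emit:
carry_out(moves=[[0.15,0,0,0,-1],[0.3,0,0,0,-1],[0.45,0,0,0,-1],[0.6,0,0,0,-1],[0.75,0,0,0,-1],[0.9,0,0,0,-1],[0.9,0,0,0,-1]])

```text
clock: 31.3
eef_pos: [0.5475, 0.027, 0.1293]
tool_rot: [0.999, -0.044, 0.003, -0.0]
ft_force: [2.4, -1.4, 5.7]
grip_width: 0.0128
```

Emit:
carry_out(moves=[[0.12,0,0,0,-1],[0.24,0,0,0,-1],[0.36,0,0,0,-1],[0.44,0,0,0,-1],[0.5,0,0,0,-1],[0.5,0,0,0,-1],[0.5,0,0,0,-1]])

```text
clock: 32.0
eef_pos: [0.5951, 0.0227, 0.1293]
tool_rot: [0.999, -0.044, 0.001, -0.0]
ft_force: [-0.3, -0.3, 7.0]
grip_width: 0.0132
```

Run:
```python
from h import *
print(bank(tool()[0]),tool()[0])
snap('scene','s18',(250,120,410,250),5)
```

```text
[ 0.00042595 -0.00033752] [0.595092   0.02268356 0.12929173]
```

View pics/s18.png

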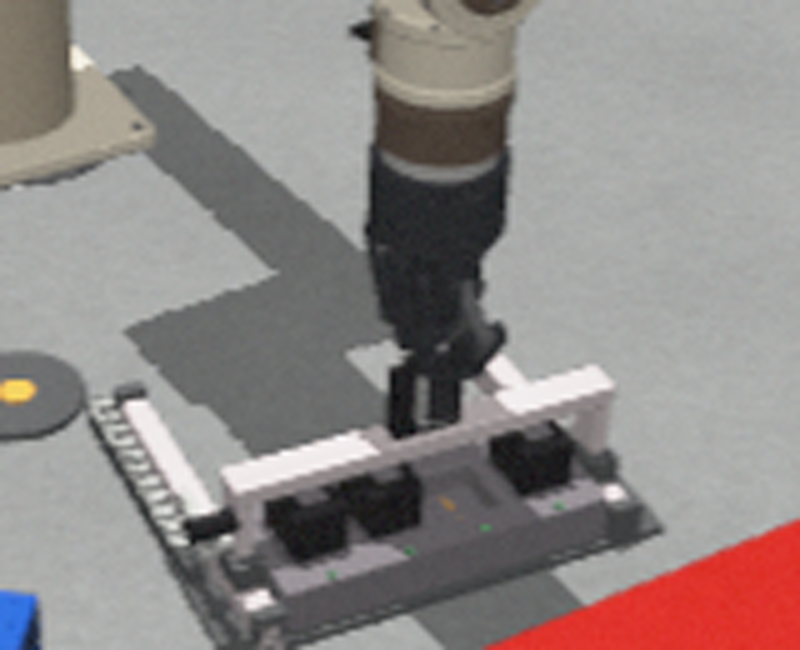

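Emit:
carry_out(moves=[[0.04,0,0,0,-1],[0.08,0,0,0,-1],[0.1,0,0,0,-1],[0.1,0,0,0,-1]])

```text
clock: 32.45
eef_pos: [0.5953, 0.0227, 0.1292]
tool_rot: [0.999, -0.044, -0.008, -0.0]
ft_force: [-29.6, 2.4, 23.9]
grip_width: 0.0131
```

Emit:
carry_out(moves=[[-0.1,0,0,0,-1],[-0.1,0,0,0,0.2],[-0.1,0,0,0,0.2],[-0.1,0,0,0,0.2],[-0.1,0,0,0,0.2],[-0.1,0,-0.4,0,0.2],[-0.1,0,-0.9,0,0.2],[-0.1,0,-0.9,0,0.2]])

```text
clock: 33.25
eef_pos: [0.5985, 0.0229, 0.2248]
tool_rot: [0.999, -0.044, 0.007, -0.001]
ft_force: [0.2, -0.1, 0.7]
grip_width: 0.0509
```

Run:
```python
from h import *
w=world(.075,-.147); print(goto(w[0],w[1],.21,YAW),w)
```

```text
(array([0.708, 1.473, 0.155]), np.float64(0.0006)) [ 0.65633515 -0.13002678]
```

Emit:
carry_out(moves=[[0.2,0.4,0,0,-1],[0.38,0.75,0,0,-1],[0.38,0.75,0,0,-1]])

```text
clock: 33.55
eef_pos: [0.6271, -0.0595, 0.2167]
tool_rot: [0.999, -0.047, 0.001, 0.001]
ft_force: [-0.3, -0.4, 0.7]
grip_width: 0.0084
```

Emit:
carry_out(moves=[[0.2,0.35,0,0,-1],[0.36,0.71,0,0,-1],[0.36,0.71,0,0,-1],[0.36,0.71,0,0,-1],[0.36,0.71,0,0,-1]])

```text
clock: 34.05
eef_pos: [0.6549, -0.1281, 0.2169]
tool_rot: [0.999, -0.044, -0.0, -0.0]
ft_force: [0.1, 0.8, -0.2]
grip_width: -0.0
```

Run:
```python
from h import *
w=world(.075,-.147); print(goto(w[0],w[1],.112,YAW),bank(tool()[0]))
im=snap('scene','s19',(250,120,410,250),5)
```

```text
(array([0.017, 0.019, 1.049]), np.float64(0.0011)) [ 0.07336568 -0.14519515]
```

View pics/s19.png

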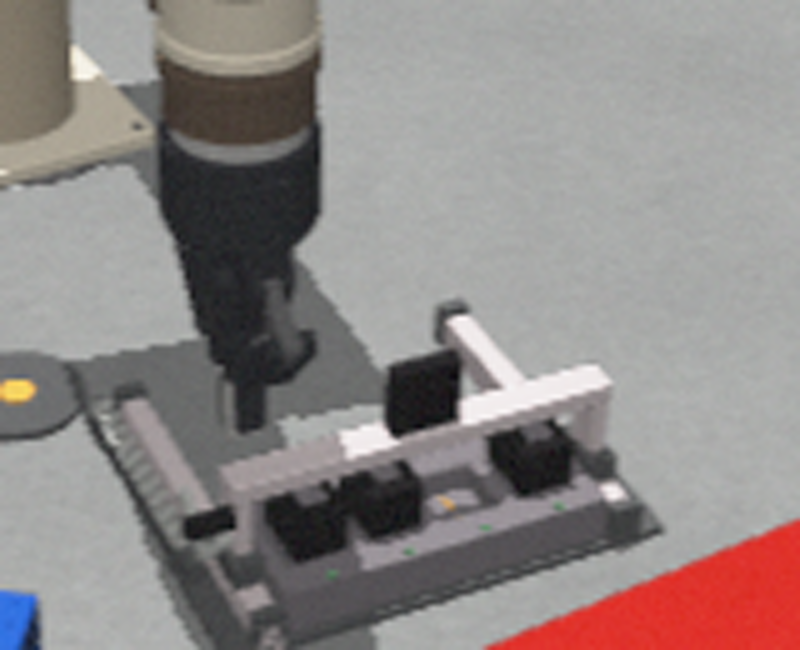

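Run:
```python
from h import *
print(bank(onz('scene',(291.2,224),.092)))
```

```text
[ 0.0269729  -0.14682552]
```

Emit:
carry_out(moves=[[0.01,0.01,0.4,0,-1],[0.01,0.01,0.8,0,-1],[0.01,0.01,1,0,-1],[0.01,0.01,1,0,-1],[0.01,0.01,1,0,-1]])

```text
clock: 34.6
eef_pos: [0.6562, -0.1291, 0.118]
tool_rot: [0.999, -0.043, 0.0, -0.0]
ft_force: [0.8, 0.2, 0.3]
grip_width: -0.0001
```

Run:
```python
from h import *
print(bank(tool()[0]),tool()[0])
im=snap('scene','s20',(250,150,370,250),6)
```

```text
[ 0.0748228  -0.14608424] [ 0.65624005 -0.12909889  0.11799631]
```

View pics/s20.png

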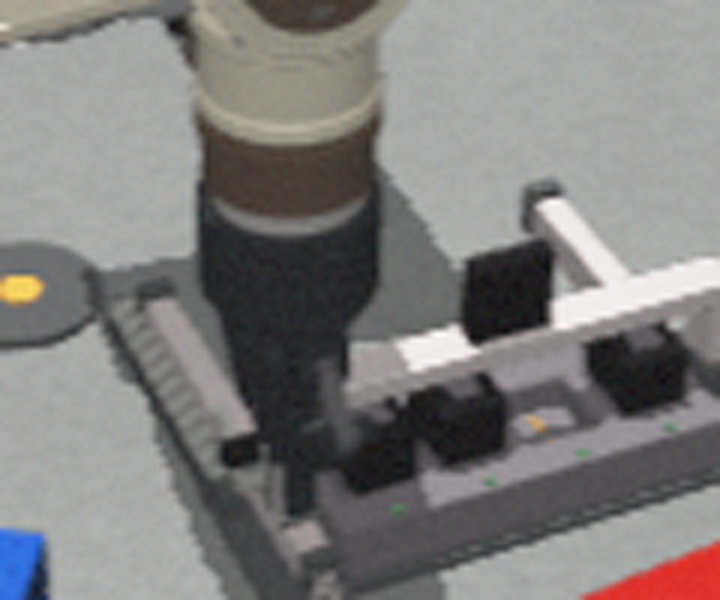

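Emit:
carry_out(moves=[[0,0,0.06,0,-1],[0,0,0.06,0,-1],[-0.1,0,0.06,0,-1],[-0.2,0,0.06,0,-1],[-0.25,0,0.06,0,-1],[-0.3,0,0.06,0,-1],[-0.35,0,0.06,0,-1],[-0.4,0,0.06,0,-1],[-0.45,0,0.06,0,-1],[-0.5,0,0.06,0,-1],[-0.55,0,0.06,0,-1],[-0.6,0,0.06,0,-1],[-0.65,0,0.06,0,-1],[-0.7,0,0.06,0,-1],[-0.7,0,0.06,0,-1]])

```text
clock: 36.15
eef_pos: [0.5853, -0.124, 0.1113]
tool_rot: [0.999, -0.044, -0.001, -0.0]
ft_force: [1.9, -0.1, 2.9]
grip_width: -0.0001
```

Run:
```python
from h import *
print(bank(tool()[0]),tool()[0])
im=snap('scene','s21',(250,150,370,250),6)
```

```text
[ 0.00371484 -0.14728379] [ 0.5853069  -0.12397343  0.11128968]
```

View pics/s21.png

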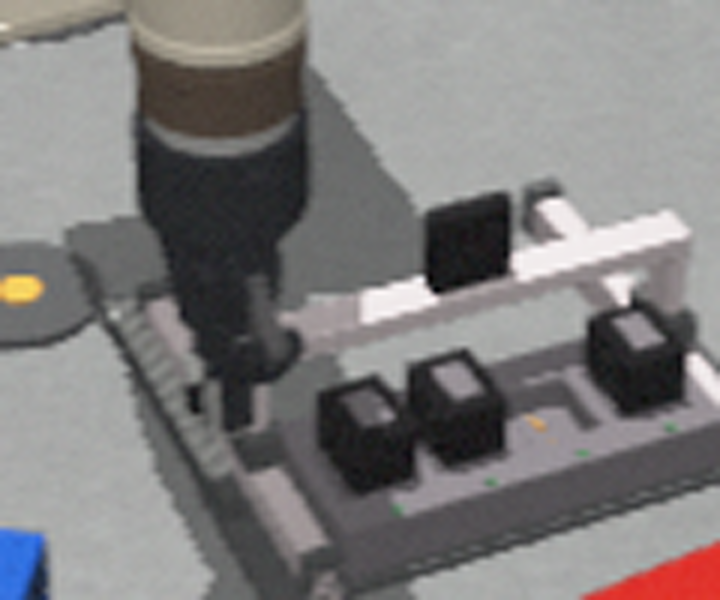

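Emit:
carry_out(moves=[[0.05,0,0,0,-1],[0.05,0,-0.4,0,-1],[0.05,0,-0.9,0,-1],[0.05,-0.4,-0.9,0,-1],[0.05,-0.8,-0.9,0,-1],[0.05,-0.8,-0.9,0,-1]])

```text
clock: 36.8
eef_pos: [0.5975, -0.0405, 0.2]
tool_rot: [0.999, -0.041, -0.002, -0.001]
ft_force: [-0.4, -0.5, -0.6]
grip_width: -0.0002
```

Run:
```python
from h import *
print(bank(tool()[0]),tool()[0])
im=snap('scene','s22',(250,150,370,250),6)
```

```text
[ 0.00847794 -0.06306521] [ 0.59753672 -0.04051154  0.20004313]
```

View pics/s22.png

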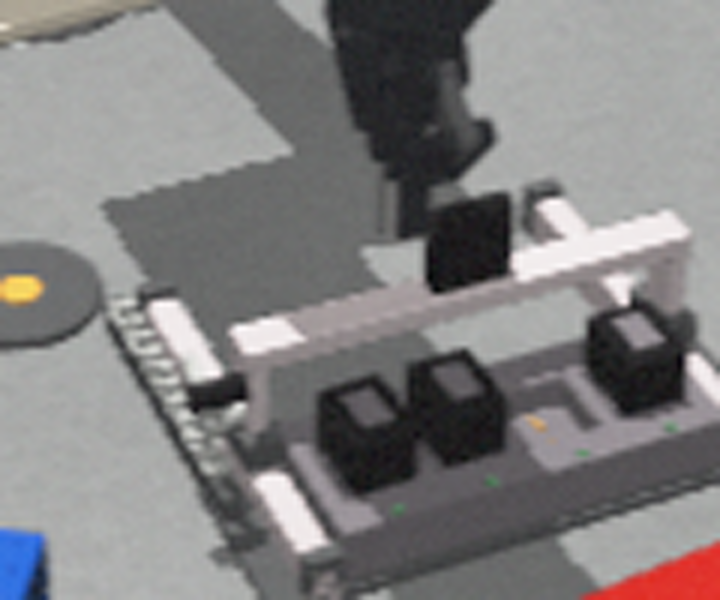

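Emit:
carry_out(moves=[[-0.1,-0.5,-0.1,0,-1],[-0.1,-1,-0.1,0,-1],[-0.1,-1,-0.1,0,-1]])

```text
clock: 37.15
eef_pos: [0.5966, 0.0599, 0.2101]
tool_rot: [0.999, -0.041, -0.001, -0.001]
ft_force: [0.2, 0.2, -0.3]
grip_width: 0.0
```

Run:
```python
from h import *
im=snap('scene','s23',(260,180,320,240),10); im=snap('top','t23',(310,150,370,210),10)
```

```text
(no output)
```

View pics/s23.png

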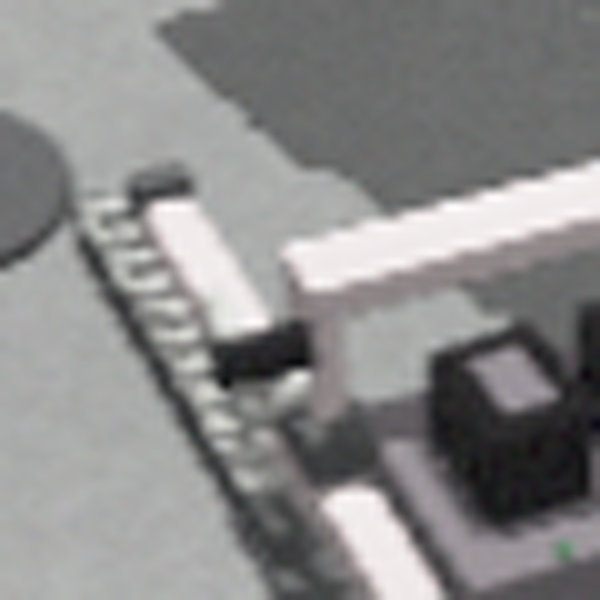

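View pics/t23.png

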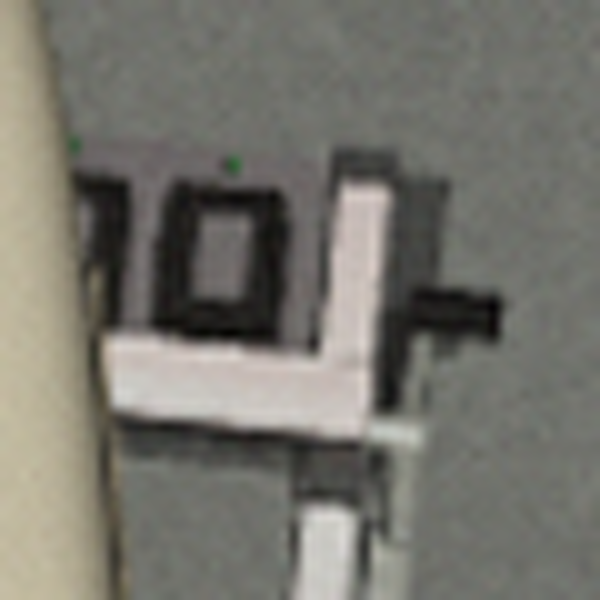

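Run:
```python
from h import *
t=(310+457/10-.45,150+313/10-.45); s=(260+265/10-.45,180+352/10-.45)
print(bank(onz('top',t,.092)),bank(onz('scene',s,.092)),tri(s,t)[0][2])
print('crossbar end top', bank(onz('top',(310+37.0,150+35.5),.094)),bank(onz('top',(310+36.2,150+43.3),.094)))
```

```text
[-0.01621367 -0.14329067] [-0.01523002 -0.1452517 ] 0.09091089872267183
crossbar end top [-0.03368887 -0.12008737] [-0.05755366 -0.12011803]
```

Run:
```python
from h import *
w=world(-.0457,0); print(goto(w[0],w[1],.21,YAW))
```

```text
(array([-0.446,  0.329,  0.   ]), np.float64(0.0018))
```

Emit:
carry_out(moves=[[-0.2,0.15,0,0,0.3],[-0.445,0.32,0,0,0.3],[-0.445,0.32,0,0,0.3],[-0.445,0.32,0,0,0.3],[-0.445,0.32,0.4,0,0.3],[-0.445,0.32,0.82,0,0.3],[-0.445,0.32,0.82,0,0.3],[-0.445,0.32,0.82,0,0.3],[-0.445,0.32,0.82,0,-1],[-0.445,0.32,0.82,0,-1],[-0.445,0.32,0.82,0,-1],[-0.445,0.32,0.82,0,-1],[-0.445,0.32,0.82,0,-1]])

```text
clock: 38.55
eef_pos: [0.5513, 0.0278, 0.1314]
tool_rot: [0.999, -0.044, 0.002, -0.0]
ft_force: [-0.5, 0.4, 6.6]
grip_width: 0.013
```

Emit:
carry_out(moves=[[0.12,0,0,0,-1],[0.24,0,0,0,-1],[0.36,0,0,0,-1],[0.44,0,0,0,-1],[0.5,0,0,0,-1],[0.53,0,0,0,-1],[0.53,0,0,0,-1],[0.53,0,0,0,-1]])

```text
clock: 39.35
eef_pos: [0.5955, 0.0238, 0.1314]
tool_rot: [0.999, -0.044, -0.007, -0.0]
ft_force: [-26.0, 1.3, 21.1]
grip_width: 0.0131
```

Emit:
carry_out(moves=[[-0.09,0,0,0,-1],[-0.09,0,0,0,0.2],[-0.09,0,0,0,0.2],[-0.09,0,0,0,0.2],[-0.09,0,0,0,0.2],[-0.09,0,-0.4,0,0.2],[-0.09,0,-0.9,0,0.2],[-0.09,0,-0.9,0,0.2]])

```text
clock: 40.15
eef_pos: [0.5981, 0.024, 0.2269]
tool_rot: [0.999, -0.044, 0.007, -0.001]
ft_force: [1.0, -0.8, 0.4]
grip_width: 0.0513
```

Emit:
carry_out(moves=[[0.2,0.4,0,0,-1],[0.38,0.75,0,0,-1],[0.38,0.75,0,0,-1]])

```text
clock: 40.45
eef_pos: [0.6267, -0.0586, 0.2187]
tool_rot: [0.999, -0.047, 0.001, 0.001]
ft_force: [-0.1, 0.1, -0.8]
grip_width: 0.0077
```

Emit:
carry_out(moves=[[0.2,0.35,0,0,-1],[0.37,0.72,0,0,-1],[0.37,0.72,0,0,-1],[0.37,0.72,0,0,-1],[0.37,0.72,0,0,-1]])

```text
clock: 40.95
eef_pos: [0.6554, -0.1281, 0.2189]
tool_rot: [0.999, -0.044, -0.0, -0.0]
ft_force: [0.8, 0.2, -0.4]
grip_width: 0.0003
```

Run:
```python
from h import *
w=world(.075,-.147); print(goto(w[0],w[1],.100,YAW),bank(tool()[0]))
```

```text
(array([0.012, 0.019, 1.189]), np.float64(0.0011)) [ 0.07386719 -0.14518065]
```

Emit:
carry_out(moves=[[0.01,0.02,0.4,0,-1],[0.01,0.02,0.8,0,-1],[0.01,0.02,1,0,-1],[0.01,0.02,1,0,-1],[0.01,0.02,1,0,-1]])

```text
clock: 41.45
eef_pos: [0.6566, -0.13, 0.12]
tool_rot: [0.999, -0.043, 0.0, -0.0]
ft_force: [-0.7, 0.0, 1.2]
grip_width: 0.0002
```

Emit:
carry_out(moves=[[0,0,0.1,0,-1],[0,0,0.19,0,-1],[-0.1,0,0.19,0,-1],[-0.2,0,0.19,0,-1],[-0.2,0,0.19,0,-1],[-0.24,0,0.18,0,-1],[-0.28,0,0.15,0,-1],[-0.32,0,0.11,0,-1],[-0.36,0,0.08,0,-1],[-0.4,0,0.05,0,-1],[-0.45,0,0.03,0,-1],[-0.5,0,0.02,0,-1],[-0.55,0,0.01,0,-1],[-0.6,0,0.01,0,-1],[-0.6,0,0.01,0,-1]])

```text
clock: 42.95
eef_pos: [0.5958, -0.1258, 0.1182]
tool_rot: [0.999, -0.044, -0.001, -0.0]
ft_force: [0.3, 1.1, 0.4]
grip_width: 0.0001
```

Run:
```python
from h import *
print(bank(tool()[0]),tool()[0])
im=snap('scene','s24',(250,150,370,250),6)
```

```text
[ 0.01429352 -0.14821632] [ 0.59576083 -0.12584253  0.11817309]
```

View pics/s24.png

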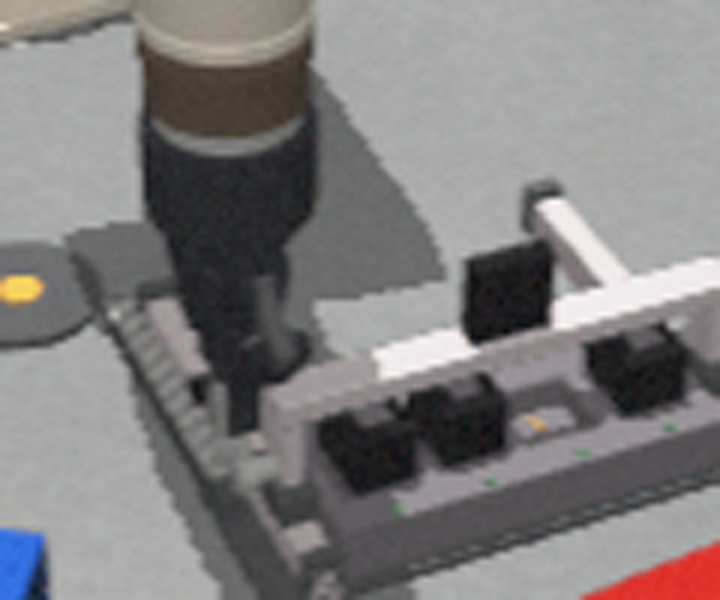

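Emit:
carry_out(moves=[[0.05,0,-0.2,0,-1],[0.05,0,-0.6,0,-1],[0.05,0,-1,0,-1],[0.05,-0.4,-1,0,-1],[0.05,-0.8,-1,0,-1],[0.05,-0.8,-1,0,-1]])

```text
clock: 43.6
eef_pos: [0.6093, -0.0424, 0.2187]
tool_rot: [0.999, -0.041, 0.0, -0.001]
ft_force: [0.5, -0.4, -0.7]
grip_width: 0.0001
```

Emit:
carry_out(moves=[[0,-0.5,0,0,-1],[0,-1,0,0,-1],[0,-1,0,0,-1]])

```text
clock: 43.9
eef_pos: [0.6178, 0.0584, 0.2178]
tool_rot: [0.999, -0.04, -0.0, -0.001]
ft_force: [-0.1, -0.3, -0.2]
grip_width: -0.0005
```

Run:
```python
from h import *
im=snap('scene','s25',(260,170,360,250),8); im=snap('top','t25',(310,150,370,210),10)
```

```text
(no output)
```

View pics/s25.png

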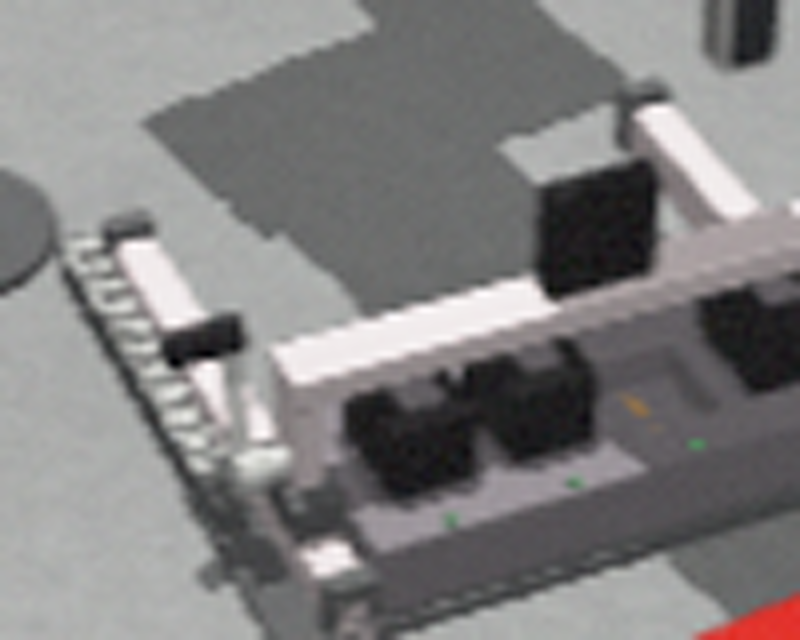

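View pics/t25.png

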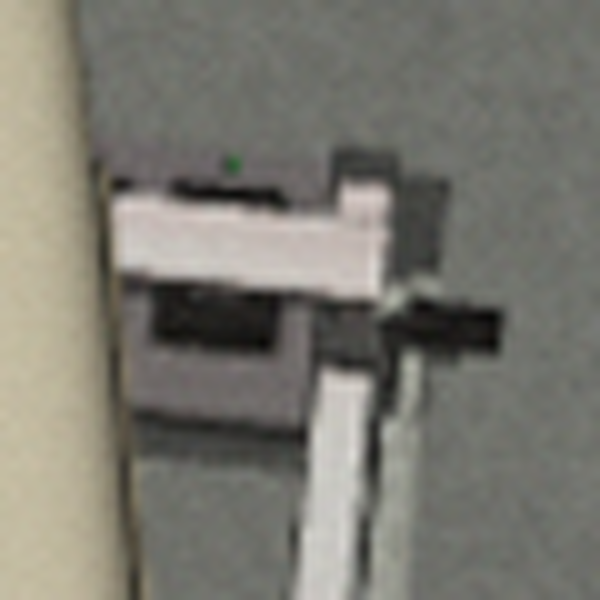

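Run:
```python
from h import *
t=(310+453/10-.45,150+328/10-.45); s=(260+203/8-.45,170+340/8-.45)
print(bank(onz('top',t,.092)),bank(onz('scene',s,.092)),tri(s,t))
print([ (bank(onz('top',(310+x-.45,150+y-.45),.094))) for x,y in ((38.6,22),(38.1,30))])
```

```text
[-0.02093193 -0.14254761] [-0.02755944 -0.14379377] (array([ 0.55954078, -0.11825393,  0.09604075]), np.float64(0.003373974561833555))
[array([ 0.00932888, -0.11920475]), array([-0.01535479, -0.12018461])]
```

Run:
```python
from h import *
w=world(0,0); print(goto(w[0],w[1],.21,YAW))
```

```text
(array([-0.201,  0.326,  0.078]), np.float64(0.0023))
```

Emit:
carry_out(moves=[[-0.1,0.15,0,0,0.3],[-0.2,0.32,0,0,0.3],[-0.2,0.32,0.08,0,0.3],[-0.2,0.32,0.08,0,0.3],[-0.2,0.32,0.5,0,0.3],[-0.2,0.32,0.9,0,0.3],[-0.2,0.32,0.9,0,0.3],[-0.2,0.32,0.9,0,0.3],[-0.2,0.32,0.9,0,-1],[-0.2,0.32,0.9,0,-1],[-0.2,0.32,0.9,0,-1],[-0.2,0.32,0.9,0,-1],[-0.2,0.32,0.9,0,-1]])

```text
clock: 45.3
eef_pos: [0.5952, 0.023, 0.1305]
tool_rot: [0.999, -0.044, 0.001, -0.0]
ft_force: [-2.6, 0.5, 6.3]
grip_width: 0.0131
```

Emit:
carry_out(moves=[[0.03,0,0,0,-1],[0.06,0,0,0,-1],[0.08,0,0,0,-1],[0.08,0,0,0,-1]])

```text
clock: 45.7
eef_pos: [0.5954, 0.023, 0.1305]
tool_rot: [0.999, -0.044, -0.007, -0.001]
ft_force: [-26.3, 1.6, 20.5]
grip_width: 0.0129
```

Emit:
carry_out(moves=[[-0.08,0,0,0,-1],[-0.1,0,0,0,-1],[-0.13,0,0,0,-1],[-0.13,0,0,0,-1]])

```text
clock: 46.1
eef_pos: [0.5919, 0.0233, 0.1305]
tool_rot: [0.999, -0.044, 0.003, -0.0]
ft_force: [0.3, 0.6, 8.5]
grip_width: 0.0133
```

Emit:
carry_out(moves=[[-0.02,0,0,0,-1],[-0.04,0,0,0,-1],[-0.06,0,0,0,-1],[-0.06,0,0,0,-1]])

```text
clock: 46.5
eef_pos: [0.5883, 0.0236, 0.1306]
tool_rot: [0.999, -0.044, 0.005, -0.0]
ft_force: [8.2, 0.4, 4.7]
grip_width: 0.0134
```

Emit:
carry_out(moves=[[-0.02,0,0,0,-1],[-0.03,0,0,0,-1],[-0.03,0,0,0,-1]])

```text
clock: 46.8
eef_pos: [0.5879, 0.0237, 0.1306]
tool_rot: [0.999, -0.044, 0.007, -0.0]
ft_force: [15.0, -0.1, -0.6]
grip_width: 0.0131
```

Run:
```python
from h import *
im=snap('scene','s26',(260,170,320,240),10)
```

Emit:
carry_out(moves=[[0.03,0,0,0,-1],[0.08,0,0,0,-1],[0.12,0,0,0,-1],[0.16,0,0,0,-1],[0.18,0,0,0,-1],[0.19,0,0,0,-1],[0.19,0,0,0,-1]])

```text
clock: 47.55
eef_pos: [0.5953, 0.023, 0.1305]
tool_rot: [0.999, -0.044, -0.004, -0.0]
ft_force: [-18.7, 1.8, 20.8]
grip_width: 0.0135
```

Run:
```python
from h import *
im=snap('scene','s27',(260,170,320,240),10)
a=cv2.imread('pics/s26.png');b=cv2.imread('pics/s27.png'); cv2.imwrite('pics/ab.png',cv2.resize(np.hstack([a,b]),(800,467)))
```

```text
(no output)
```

View pics/ab.png

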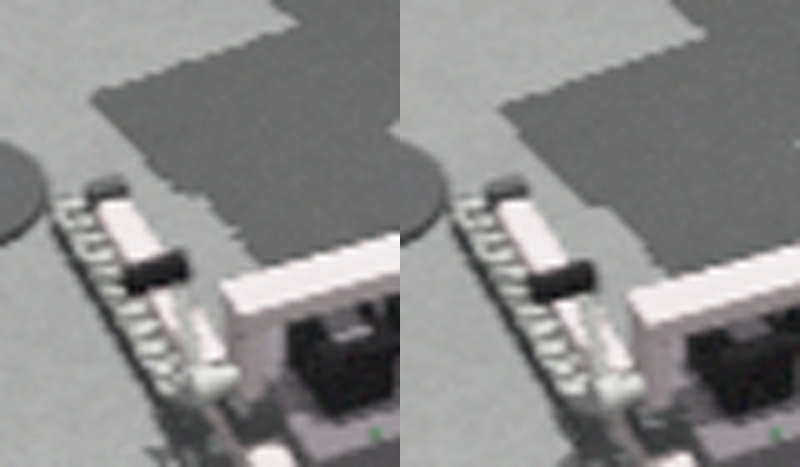

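Emit:
carry_out(moves=[[-0.04,0,0,0,-1],[-0.06,0,0,0,0.2],[-0.06,0,0,0,0.2],[-0.06,0,0,0,0.2],[-0.06,0,0,0,0.2],[-0.06,0,-0.4,0,0.2],[-0.06,0,-0.9,0,0.2],[-0.06,0,-0.9,0,0.2]])

```text
clock: 48.4
eef_pos: [0.5979, 0.023, 0.2258]
tool_rot: [0.999, -0.044, 0.007, -0.001]
ft_force: [0.9, -0.2, 1.2]
grip_width: 0.051
```

Emit:
carry_out(moves=[[-0.3,-0.4,-0.1,0,0.2],[-0.7,-0.8,-0.1,0,0.2],[-0.9,-0.9,-0.1,0,0.2],[-0.9,-0.9,-0.1,0,0.2]])

```text
clock: 48.8
eef_pos: [0.5095, 0.1226, 0.2283]
tool_rot: [0.999, -0.042, -0.001, -0.0]
ft_force: [0.8, 0.6, 0.7]
grip_width: 0.0512
```

Emit:
carry_out(moves=[[-0.3,-0.4,-0.1,0,0.2],[-0.5,-0.8,-0.1,0,0.2],[-0.7,-0.9,-0.1,0,0.2],[-0.7,-0.9,-0.1,0,0.2],[-0.7,-0.9,-0.1,0,0.2]])

```text
clock: 49.3
eef_pos: [0.451, 0.2161, 0.2382]
tool_rot: [0.999, -0.044, 0.0, 0.0]
ft_force: [0.6, -0.9, -0.5]
grip_width: 0.0511
```

Run:
```python
from h import *
im=snap('scene','s28',(150,140,410,290),3); im=snap('top','t28',(250,140,370,260),5)
```

```text
(no output)
```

View pics/s28.png

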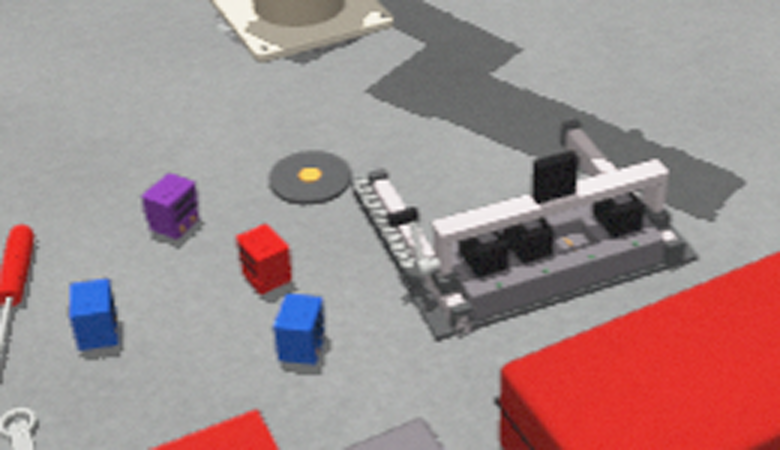

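View pics/t28.png

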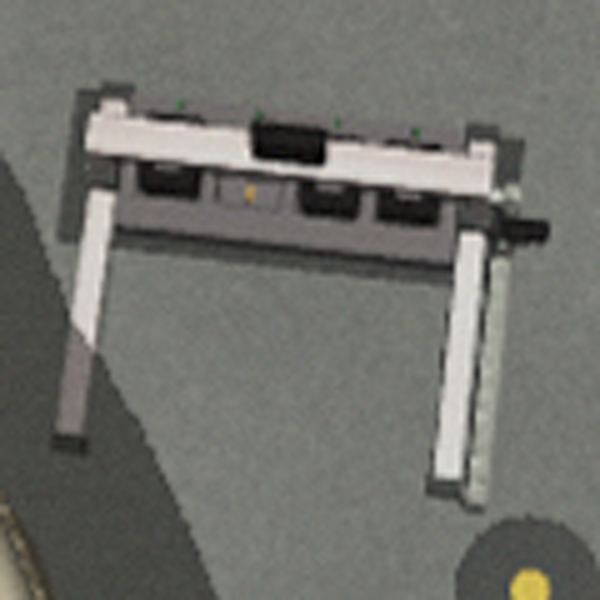

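View pics/t28_full.png

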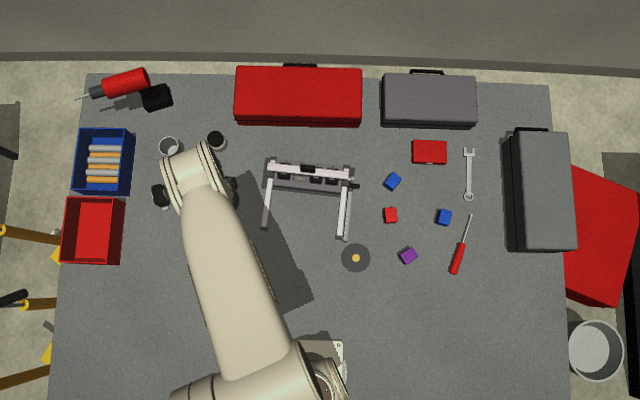

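```bash
python3 -c "
from workcell import order,bot
print(order.job_done(),bot.get_obs()['clock'])"
```

```text
the job is handed in; nothing more can be done
the job is handed in; nothing more can be done
```

The job is handed in at about 49 s of the 200 s. The three packs on the bench are plugged in, the bar is home over them and the pawl is down. Only three packs were there: pictures with the arm in different places showed no fourth.

**What I did:**
- I flipped the pawl up and drew the bar back to its stop.
- I plugged packs into sockets 0, 1 and 3. Each stopped at seated height with 9–16 N of upward reaction.
- One pack was knocked aside by about 40 mm during the run. I measured it again before gripping it.

**What went wrong:** my first try at flipping the pawl down at home dragged the bar back about 45 mm with the pawl still up. I pushed the bar home again, then flipped the pawl with a rising push, and the bar stayed put.

**Last checks:**
- **Bar:** pushing it homeward met the same hard stop as before. Pulling it back, it moved about 7 mm, then held against 15 N. I pushed it home again before letting go.
- **Pawl:** the picture shows its lever on the robot's side, so it is down. The knob measured 24 mm toward the robot and 96 mm high, against 30 mm and 92 mm given. The start picture gave nearly the same reading, so I took it as camera error. I can't rule out that the pawl is slightly up on a tooth.
- **Bystanders:** the look-alikes and the other things in the last pictures are where they started, except that the arm partly hid the grease jar, tape measure and pot. I saw no contact with any of them.

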